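# Clamp pine bars in the glue-up press

### The job

Lay every loose pine bar flat on the bed of the press, each in line with a lane of its own between the guide strips, and push it along the lane under the plate until its end sits squarely on the stop, while the four T-handles are still loose. Then tighten the handles clockwise crosswise (after one handle always the diagonally opposite one, then the other diagonal) in two passes: first all four to about half way, then all four fully tight. Finish with all the bars still home on the stop, and leave the bottle, the can and the tape where they stand.

Things in the scene. Friction and masses are not known exactly. Their poses are not given: they have to be found in the camera images.
- press: glue-up press fixed to the bench; all its offsets in mm in its own frame: origin on the bench top under the middle of the pressing plate, z up, x across the mouth, y along the bars, from the open mouth at -y to the stop at +y. Grey bed board 12 thick, x -125..125, y -260..85
- press_apron (a point): point on the bed's top (z 12), press x 0, y -165: middle of the open apron (y -260..-85) on which a bar is laid before it is pushed in; a 200 bar may hang over its end. Four steel guide strips on the bed, 8 high, with round noses at y -85 and running to y +60, make three lanes 38 wide with middles at press x = -58, 0, +58; one bar to a lane
- press_stop (a point): middle of the stop's face, press x 0, y +65, z 24: an aluminium strip across the bed, x -85..85, standing 24 above the bed. A bar fully home has its end on this face, its centre at press y = -35, z 23, and 75 of its tail showing before the plate
- press_plate (a point): middle of the underside of the aluminium pressing plate (x -86..86, y -60..60, 8 thick, in four quarters), a fixed mark 38 above the bench: 4 above the bars' tops with the handles loose. Each quarter sinks 1.7 mm per rad of its own corner's handle and lightly grips the bars when tight; a bar can then still be pushed home by its tail
- press_beam (a point): middle of the top of the mouth-side beam over the plate, press y -50, z 60. Two steel beams, x -118..118, y -65..-35 and 35..65, 10 thick, carry the handles on four posts of radius 9 at x = +-100, y = +-50; the bars pass between the posts
- barA_mid (a point): unpainted pine stretcher bar, a plain rectangular stick 200 long x 30 wide x 22 high (mm), 0.09 kg, lying flat on the bench beside the press at the start; this point is its centre (11 mm above its underside), x along its length, z up; both ends are alike. May be absent (None): two or three bars are there
- barB_mid (a point): unpainted pine stretcher bar, a plain rectangular stick 200 long x 30 wide x 22 high (mm), 0.09 kg, lying flat on the bench beside the press at the start; this point is its centre (11 mm above its underside), x along its length, z up; both ends are alike. May be absent (None): two or three bars are there
- barC_mid (a point): unpainted pine stretcher bar, a plain rectangular stick 200 long x 30 wide x 22 high (mm), 0.09 kg, lying flat on the bench beside the press at the start; this point is its centre (11 mm above its underside), x along its length, z up; both ends are alike. May be absent (None): two or three bars are there
- T1_grip (a point): centre of the bar of T-handle T1, on its axis, 86 mm above the bench, near the robot on the mouth side (press x -100, y -50); diagonally opposite T3. The handle: black bar 56 long x 14 wide x 22 high (75 to 97 mm above the bench) on a steel hub of radius 13; x along the bar, an aluminium dot on its +x end
- T1 (a joint): turn of T-handle T1 in rad, clockwise seen from above is tightening: 0 fully loose (its bar along the press's x axis, dot to +x), 1.2 half way, 2.4 fully tight, a hard stop; 0 to 0.25 at the start. Friction about 0.1 N m, stays where it is left, does not rise or sink
- T2_grip (a point): centre of the bar of T-handle T2, on its axis, 86 mm above the bench, away from the robot on the mouth side (press x +100, y -50); diagonally opposite T4. The handle: black bar 56 long x 14 wide x 22 high (75 to 97 mm above the bench) on a steel hub of radius 13; x along the bar, an aluminium dot on its +x end
- T2 (a joint): turn of T-handle T2 in rad, clockwise seen from above is tightening: 0 fully loose (its bar along the press's x axis, dot to +x), 1.2 half way, 2.4 fully tight, a hard stop; 0 to 0.25 at the start. Friction about 0.1 N m, stays where it is left, does not rise or sink
- T3_grip (a point): centre of the bar of T-handle T3, on its axis, 86 mm above the bench, away from the robot on the stop side (press x +100, y +50); diagonally opposite T1. The handle: black bar 56 long x 14 wide x 22 high (75 to 97 mm above the bench) on a steel hub of radius 13; x along the bar, an aluminium dot on its +x end
- T3 (a joint): turn of T-handle T3 in rad, clockwise seen from above is tightening: 0 fully loose (its bar along the press's x axis, dot to +x), 1.2 half way, 2.4 fully tight, a hard stop; 0 to 0.25 at the start. Friction about 0.1 N m, stays where it is left, does not rise or sink
- T4_grip (a point): centre of the bar of T-handle T4, on its axis, 86 mm above the bench, near the robot on the stop side (press x -100, y +50); diagonally opposite T2. The handle: black bar 56 long x 14 wide x 22 high (75 to 97 mm above the bench) on a steel hub of radius 13; x along the bar, an aluminium dot on its +x end
- T4 (a joint): turn of T-handle T4 in rad, clockwise seen from above is tightening: 0 fully loose (its bar along the press's x axis, dot to +x), 1.2 half way, 2.4 fully tight, a hard stop; 0 to 0.25 at the start. Friction about 0.1 N m, stays where it is left, does not rise or sink
- glue: bystander: white glue bottle, radius 30, 160 high, origin under its centre; leave alone
- spray: bystander: spray can, radius 32, 180 high, origin under its centre; leave alone
- tape: bystander: roll of tape lying flat, radius 50, 25 high, origin under its centre; leave alone
There are look-alikes about, which are no part of the job. Leave any green look-alike of the part that bears barC_mid alone.

How it is judged:
By the outcome, as a careful person would: the job done as asked, in the order asked, and still so for the second after the job is handed in, with the robot touching nothing.
Of barA, barB, barC only 2 to 3 are there at a start; the rules pass over those that are not, and their reading is None.
At some moment in a run one of barA, barB, barC may be knocked a few centimetres aside while the robot is not near it.
Once in a run the grip may slacken for a moment while it holds something.
It also fails if it takes over 210 s, if anything falls off the work surface, if the arm or the gripper's body presses on something with over 40 N, if the wrist force passes 120 N, or if a joint passes its speed limit or range.

### The arm

A 7-joint arm with a two-finger parallel gripper is mounted at the origin on the work surface. World frame = base frame: x ahead of the robot, y to its left, z up, the work surface at z = 0. Lengths are in mm, angles in rad, forces in N, time in s.
With the tool pointing down it reaches from about 350 to 900 mm from the base axis. Payload 7.2 kg.
Tool frame: the origin (TCP) lies midway between the tips of the shut fingers; the grasp point (between the pads) lies 19 mm behind it; z points along the fingers, y is the line along which they close (so a half turn about z gives the same grasp; the last joint's range is limited). The gripper opens to 85 mm and grips with 20 to 120 N. Pads are 22 mm wide; open, the fingers measure 114 mm over their backs; the gripper's body (76 mm by 85 mm) begins 54 mm behind the grasp point. The pads swing forward as they close: fully open they stand 13 mm farther back than shut.
Start: joints at [1.261, 0.411, -0.013, 1.596, 0.006, 1.134, -0.082], TCP at [149.644, -606.824, 231.297] pointing down, gripper open.
Joint ranges: [-2.95, 2.95], [-0.29, 1.99], [-1.47, 1.44], [0.14, 2.54], [-1.03, 4.17], [0.13, 1.85], [-2.86, 2.86]. Speed limits (rad/s): [2.39, 2.39, 3.01, 3.01, 3.14, 3.14, 3.14].

### API

Orientations are given as [roll, pitch, yaw] about the fixed x, y, z axes, in that order (R = Rz(yaw) Ry(pitch) Rx(roll)).
In Python, from rig import bot gives the robot as it stands. The module is installed in compiled form; this text tells all that it offers.
- The arm moves only by the shell command python3 -m inch 'ROWS' [FORCE]. ROWS is text: rows parted by semicolons, each of 7 numbers parted by spaces: the shift along the tool's x, y, z in mm, then the turn, a rotation vector about the tool's x, y, z in rad, then the gripper's target within -1 to 1 (fully open at 1, half-way at 0, shut at -1). A call has 1 to 12 rows; each row shifts and turns the commanded pose from where the row before left it, along the tool's axes as they then stand; what a row does not reach is not made up. A row lasts 1/8 s, in which the tool goes at most 62.5 mm and 10.7 degrees, less where a joint would pass 70% of its speed; a pose out of reach is approached as far as the arm can. A call is refused whole if a number of a shift passes 62.5 or a number of a turn 0.188, either way. A call with a gripper value outside its range is refused whole. The fingers move at their own pace and stop on an object; FORCE is the grip in N (left out, the last holds). Time passes only in rows, so rows that do not move let the fingers close. It gives the time, the measured TCP pose, the force, the opening and the grip force at its end, in the units of the state.
- bot.state(): the state, without advancing time (a new reading comes with each control period).
- bot.read_camera(name): name is "side" or "top" or "wrist"; returns the picture (400x640x3 uint8, blue, green, red); there is no depth.
- bot.get_calibration(name): a dict with "fx", "fy", "cx", "cy" (pixels), "origin" and "orientation" of the camera in the world; the wrist camera has in their place "T_tool_cam" (4x4, takes a point from camera to tool coordinates, whose origin is the TCP and whose axes are the flange's). Camera axes: x right, y up, looking along -z (the intrinsics and any distortion apply to the point x, -y, -z); pixel columns grow to the right and rows downward; lengths in mm; the calibration is good to about 2 mm. A picture is of the moment at which its call begins: read the wrist's pose just before it. get_calibration takes no time and is no camera call.
- bot.close_job(): hands the job in; it is judged then, once.
The state is a dict: "time_s": time; "qpos": joint angles; "qvel": joint speeds; "joint_efforts": joint torques, N m; "tool_pos": TCP position; "tcp_rot": TCP orientation; "contact_force": force on the tool from outside, world axes, zero at the start; "torque": the same for the moment, N m; "width": opening from 0.0 (shut) to 1.0 (fully open); "gripper_force": force on a finger pad.
Only numpy, scipy, OpenCV 4.12 (cv2) and the standard library are available. Lean on these libraries where they do the work, as an engineer would, in place of code of your own. Each camera call takes 0.05 s, during which the arm holds its last target. There are 200 camera calls.

## Working session

There is one attempt and no reset: what is moved stays moved. The work goes in short steps, Python scripts to look and compute and a shell command to move; the robot and the scene stay as the last step left them, time stands still between calls to the robot, and variables do not carry over. Pictures are saved under pics/ and viewed, at most 14 in all, crops included, and the job is handed in when it is done.

```bash
mkdir -p pics; ls; python3 - <<'E'
from rig import bot
import cv2
for n in ("side","top"):
    cv2.imwrite(f"pics/{n}0.png",bot.read_camera(n)); print(n,bot.get_calibration(n))
print(bot.get_calibration("wrist")); print(bot.state())
E
```

```text
pics
side {'fx': 382.36635054318054, 'fy': 382.36635054318054, 'cx': 316.50086804524506, 'cy': 199.6617096913288, 'origin': array([-154.15938679,  775.87976693,  623.68456872]), 'orientation': array([ 1.06665193,  0.01734744, -2.39087134])}
top {'fx': 514.5203749891648, 'fy': 514.5203749891648, 'cx': 306.12359427329045, 'cy': 196.65648944888878, 'origin': array([ 297.37698587,   40.47782587, 1561.6966426 ]), 'orientation': array([ 0.16888235,  0.00803792, -1.55936833])}
{'fx': 356.45605667153217, 'fy': 356.45605667153217, 'cx': 316.6269140538707, 'cy': 202.0954637210563, 'T_tool_cam': array([[ 3.68142214e-04,  9.60577855e-01,  2.78010879e-01,
         6.90670709e+01],
       [ 9.99999888e-01, -2.71397989e-04, -3.86471479e-04,
        -7.00591418e-01],
       [-2.95784350e-04,  2.78010991e-01, -9.60577848e-01,
        -1.43033993e+02],
       [ 0.00000000e+00,  0.00000000e+00,  0.00000000e+00,
         1.00000000e+00]])}
{'time_s': 0.1, 'qpos': array([ 1.26079078,  0.41185317, -0.01272611,  1.59693693,  0.0055863 ,
        1.13431373, -0.08219438]), 'qvel': array([ 2.01956891e-03, -5.67687816e-04, -1.17745001e-03, -2.45775370e-03,
        6.39961214e-05, -5.73795490e-04, -1.27833463e-03]), 'joint_efforts': array([ 3.08805422e-03, -6.01828909e+01,  6.84406254e-01, -3.00085008e+01,
        1.39975120e-02,  6.38934798e-03,  3.52621919e-05]), 'tool_pos': array([ 149.53024789, -606.39464284,  230.52595404]), 'tcp_rot': array([-3.14011935e+00,  8.60553698e-05,  2.41842435e-01]), 'contact_force': array([-1.3561941 , -0.15860725,  0.37145174]), 'torque': array([-0.00353767, -0.00400836, -0.0322494 ]), 'gripper_force': 0.0, 'width': 0.9981369279504622}
```

View pics/top0.png

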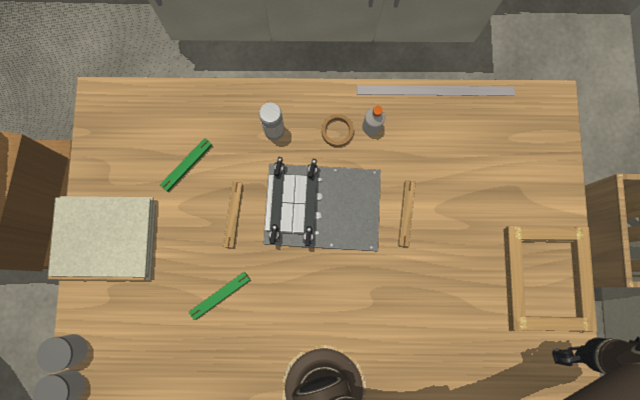

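View pics/side0.png

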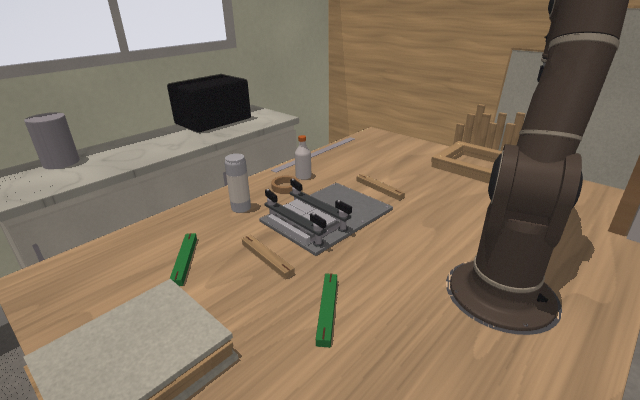

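Two pine bars, at about (232,215) and (406,213). The green ones at (186,165) and (220,296) are look-alikes. The press bed is at (323,207) with its mouth to the right (world -y). Next I'll measure it.

```bash
cat > h.py <<'E'
import numpy as np, cv2
from rig import bot
from scipy.spatial.transform import Rotation as R
def cam(n, s=None):
    c=bot.get_calibration(n)
    if n=="wrist":
        s=s or bot.state(); T=c["T_tool_cam"]; Rt=R.from_euler("xyz",s["tcp_rot"]).as_matrix()
        return c,Rt@T[:3,:3],Rt@T[:3,3]+s["tool_pos"]
    return c,R.from_euler("xyz",c["orientation"]).as_matrix(),c["origin"]
def ray(C,px,z):
    c,Rm,o=C; px=np.atleast_2d(px).astype(float)
    d=np.c_[(px[:,0]-c["cx"])/c["fx"],-(px[:,1]-c["cy"])/c["fy"],-np.ones(len(px))]@Rm.T
    return o+d*((z-o[2])/d[:,2])[:,None]
def proj(C,p):
    c,Rm,o=C; q=(np.atleast_2d(p)-o)@Rm
    return np.c_[c["cx"]+c["fx"]*q[:,0]/-q[:,2],c["cy"]-c["fy"]*q[:,1]/-q[:,2]]
def snap(n,f=None):
    s=bot.state(); im=bot.read_camera(n)
    if f: cv2.imwrite(f"pics/{f}.png",im)
    return im,cam(n,s)
E
python3 - <<'E'
from h import *
im=cv2.imread("pics/top0.png"); C=cam("top")
hsv=cv2.cvtColor(im,cv2.COLOR_BGR2HSV)
for p in [(232,215),(406,213),(250,260),(350,205),(430,250)]: print(p,hsv[p[1],p[0]],end=' ')
print()
cv2.imwrite("pics/crop0.png",cv2.resize(im[140:270,200:430],None,fx=3.4,fy=3.4,interpolation=cv2.INTER_CUBIC))
m=((hsv[...,1]<60)&(hsv[...,2]>60)&(hsv[...,2]<125)).astype(np.uint8); m[:,:300]=0; m[:,400:]=0; m[:150]=0;m[270:]=0
m=cv2.morphologyEx(m,cv2.MORPH_OPEN,np.ones((5,5)))
cs,_=cv2.findContours(m,0,2); c=max(cs,key=cv2.contourArea); r=cv2.minAreaRect(c); b=cv2.boxPoints(r); print(r); print(ray(C,b,12).round(1))
E
```

```text
(232, 215) [ 18 119 193] (406, 213) [ 18 118 184] (250, 260) [ 17 108 180] (350, 205) [ 30  12 129] (430, 250) [ 17 108 191] 
((311.0884094238281, 204.8204345703125), (12.456442832946777, 50.193687438964844), 3.012787342071533)
[[460.5  62.6  12. ]
 [615.2  56.4  12. ]
 [613.5  18.1  12. ]
 [458.9  25.   12. ]]
```

View pics/crop0.png

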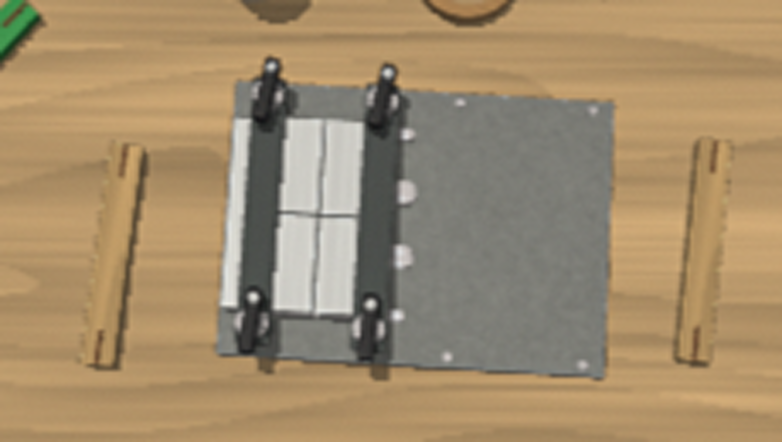

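The crop shows the bed corners at about (235,83), (613,101), (605,379) and (218,355). The bars run (130,146)-(100,367) and (713,139)-(692,362), and the dots sit at the away-side handle ends.

```bash
python3 - <<'E'
from h import *
C=cam("top")
f=lambda a:(np.array(a)+.5)/3.4-.5+[200,140]
b=ray(C,f([(235,83),(613,101),(605,379),(218,355)]),12)[:,:2]
# press coords of these: TL=(125,85) TR=(125,-260) BR=(-125,-260) BL=(-125,85)
P=np.array([(125,85),(125,-260),(-125,-260),(-125,85)],float)
Pc,bc=P-P.mean(0),b-b.mean(0)
th=np.arctan2((Pc[:,0]*bc[:,1]-Pc[:,1]*bc[:,0]).sum(),(Pc*bc).sum()); M=np.array([[np.cos(th),-np.sin(th)],[np.sin(th),np.cos(th)]])
t=b.mean(0)-M@P.mean(0); print("press",t,th,"res",(b-(P@M.T+t)).round(1).tolist())
for q in [[(130,146),(100,367)],[(713,139),(692,362)]]:
    p=ray(C,f(q),22)[:,:2]; d=p[0]-p[1]; print(p.round(0).tolist(),p.mean(0),np.hypot(*d),np.arctan2(d[1],d[0]))
s=proj(cam("side"),np.r_[np.c_[P@M.T+t,[12]*4]]);print(s.round(0).tolist())
for i,(x,y) in enumerate([(-100,-50),(100,-50),(100,50),(-100,50)]): print("T",i+1,M@[x,y]+t)
for n,a in (("apron",(0,-165)),("stop",(0,65))): print(n,M@a+t)
for zz in "1": print(proj(C,np.r_[M@[0,65]+t,36]))
E
```

```text
press [535.00143286  93.36855585] -0.04298170351078272 res [[-1.0, -0.3], [0.3, 1.4], [-1.0, 0.8], [1.7, -1.9]]
[[601.0, 265.0], [403.0, 284.0]] [502.12446902 274.56953029] 199.19225919724704 -0.09916169292636459
[[613.0, -258.0], [413.0, -235.0]] [ 512.90197422 -246.70592297] 201.02635279965304 -0.11379322077024827
[[259.0, 218.0], [336.0, 182.0], [393.0, 206.0], [316.0, 252.0]]
T 1 [432.94536645  47.71158146]
T 2 [632.76065221  39.11788736]
T 3 [637.05749926 139.02553024]
T 4 [437.2422135  147.61922434]
apron [527.91163523 -71.4790549 ]
stop [537.79438344 158.30852372]
[[271.89678423 202.7416986 ]]
```

```bash
cat >> h.py <<'E'
def go(x=None,y=None,z=None,yaw=None,s=None):
    "tool-axis shift to a world target at the present yaw, turn about tool z, and the shift as seen after the turn"
    s=s or bot.state(); p=s["tool_pos"]; w=s["tcp_rot"][2]
    t=[p[i] if v is None else v for i,v in enumerate((x,y,z))]
    d=np.array(t)-p; print("at",p.round(1),"rot",np.round(s["tcp_rot"],3))
    Rt=R.from_euler("xyz",s["tcp_rot"]); print(" shift",Rt.inv().apply(d).round(1))
    if yaw is not None:
        R2=R.from_euler("xyz",[np.pi,0,yaw]); print(" turn",(Rt.inv()*R2).as_rotvec().round(3)," shift after",R2.inv().apply(d).round(1))
E
python3 -c "
from h import *
go(480,-243,200,-0.114)"
```

```text
at [ 149.5 -606.4  230.5] rot [-3.14   0.     0.242]
 shift [ 407.9 -273.6   30.9]
 turn [-0.001  0.     0.356]  shift after [ 287.  -398.6   30.5]
```

```bash
python3 -m inch '0 0 0 0 0 0.178 1; 0 0 0 0 0 0.178 1; 36 -50 4 0 0 0 1; 36 -50 4 0 0 0 1; 36 -50 4 0 0 0 1; 36 -50 4 0 0 0 1; 36 -50 4 0 0 0 1; 36 -50 4 0 0 0 1; 36 -50 4 0 0 0 1; 35 -48 3 0 0 0 1; 0 0 0 0 0 0 1; 0 0 0 0 0 0 1' 90
python3 - <<'E'
from h import *
im,C=snap("wrist","w1"); go(463,-241,200,-.114)
print(proj(C,[[512.9,-246.7,22]]))
E
```

```text
time_s: 1.6
tool_pos: [479.6, -244.4, 199.9]
tcp_rot: [3.141, 0.001, -0.114]
contact_force: [-0.2, -0.2, 0.9]
width: 1.002
gripper_force: 0.0
at [ 479.2 -245.2  200. ] rot [ 3.141e+00  1.000e-03 -1.160e-01]
 shift [-16.5  -2.3   0. ]
 turn [ 0.     0.001 -0.002]  shift after [-16.5  -2.3  -0. ]
[[314.87083207 140.22096373]]
```

View pics/w1.png

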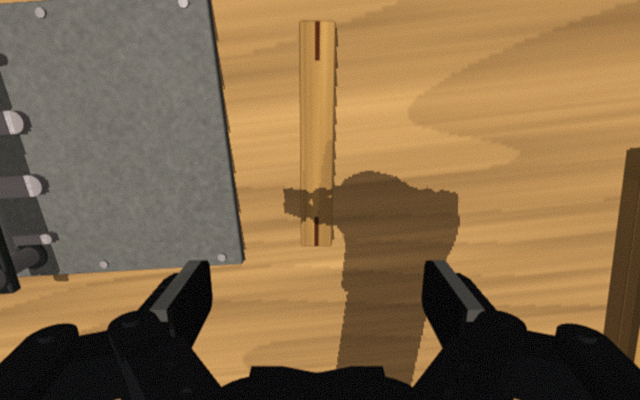

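The wrist view shows the bar's top face at (299,20), (335,20), (332,246) and (301,246). The bed corners are at about (243,262) and (209,0), and the strip noses on the left at (18,123) and (38,186).

```bash
python3 - <<'E'
from h import *
s=bot.state(); C=cam("wrist",s)
p=ray(C,[(299,20),(335,20),(332,246),(301,246)],22)[:,:2]; print(p.round(1).tolist(),p.mean(0))
d=(p[0]+p[1]-p[2]-p[3])/2; print(np.hypot(*d),np.arctan2(d[1],d[0]))
print("bed corner",ray(C,[(243,262),(183,3)],12).round(1), "pred (-125,-260)->",)
a=-.043; M=np.array([[np.cos(a),-np.sin(a)],[np.sin(a),np.cos(a)]]); t=[535,93.4]
print(M@[-125,-260]+t); print("noses px -29.. pred",[ (M@[x,-85]+t).round(0) for x in(-81,-29,29)], ray(C,[(22,123),(42,186),(48,239)],20).round(0).tolist())
c=p.mean(0)-50*d/np.hypot(*d); go(c[0],c[1],1,np.arctan2(d[1],d[0]))
E
```

```text
[[610.6, -246.0], [607.3, -275.2], [409.3, -252.2], [412.8, -222.3]] [ 509.99494844 -248.93730441]
199.27391865583053 -0.11734305930889805
bed corner [[ 398.  -160.6   12. ]
 [ 636.4 -151.6   12. ]] pred (-125,-260)->
[ 398.93898968 -160.98632328]
noses px -29.. pred [array([450.,  12.]), array([502.,  10.]), array([560.,   7.])] [[557.0, 8.0, 20.0], [500.0, 10.0, 20.0], [448.0, 21.0, 20.0]]
at [ 479.2 -245.2  200. ] rot [ 3.141e+00  1.000e-03 -1.160e-01]
 shift [-18.8  -0.  199. ]
 turn [0.    0.001 0.002]  shift after [-1.90e+01  1.00e-01  1.99e+02]
```

```bash
python3 -m inch '-19 0 40 0 0 0 1; 0 0 50 0 0 0 0.6; 0 0 50 0 0 0 0.4; 0 0 30 0 0 0 0.4; 0 0 17 0 0 0 0.4; 0 0 12 0 0 0 0.4; 0 0 0 0 0 0 -1; 0 0 0 0 0 0 -1; 0 0 0 0 0 0 -1; 0 0 0 0 0 0 -1; 0 0 0 0 0 0 -1' 90
```

```text
time_s: 3.02
tool_pos: [461.9, -242.4, 2.4]
tcp_rot: [3.141, -0.002, -0.114]
contact_force: [-1.2, 0.4, 7.3]
width: 0.335
gripper_force: 89.6
```

```bash
python3 -m inch '0 0 -20 0 0 0 -1; 0 0 -40 0 0 0 -1; 0 0 -20 0 0 -0.182 -1; 0 0 0 0 0 -0.182 -1; 0 0 0 0 0 -0.182 -1; 0 0 0 0 0 -0.182 -1; 0 0 0 0 0 -0.182 -1; 0 0 0 0 0 -0.182 -1; 0 0 0 0 0 -0.182 -1; 0 0 0 0 0 -0.182 -1; 0 0 0 0 0 -0.182 -1; 0 0 0 0 0 0 -1' 90
python3 - <<'E'
from h import *
im,C=snap("wrist","w2")
a=-.043; M=np.array([[np.cos(a),-np.sin(a)],[np.sin(a),np.cos(a)]]); t=np.array([534.5,93.4])
g=M@[58,-260]+t; go(g[0],g[1],70,np.pi/2+a)
print(proj(C,np.r_[M@[0,-165]+t,12]))
E
```

```text
time_s: 4.53
tool_pos: [461.2, -242.2, 81.5]
tcp_rot: [3.141, 0.0, 1.522]
contact_force: [0.2, -0.4, -1.5]
width: 0.331
gripper_force: 88.9
at [ 461.2 -242.2   81.4] rot [3.141 0.    1.52 ]
 shift [ 79.4 116.2  11.5]
 turn [ 0.     0.    -0.008]  shift after [ 78.4 116.8  11.4]
[[ 437.44441882 -118.8322722 ]]
```

View pics/w2.png

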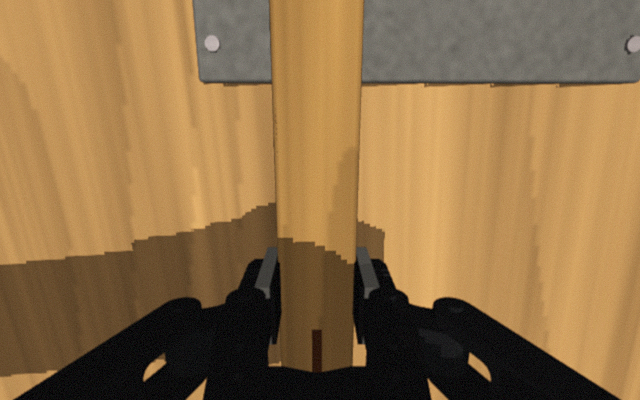

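The bar is held straight between the pads, with its tail slot at (317,350). The bed's near edge runs along row 82.

```bash
python3 -m inch '0 39 0 0 0 -0.008 -1; 0 39 0 0 0 0 -1; 26 39 0 0 0 0 -1; 26 0 0 0 0 0 -1; 26 0 0 0 0 0 -1; 0 0 0 0 0 0 -1; 0 0 0 0 0 0 -1' 90
python3 - <<'E'
from h import *
im,C=snap("wrist","w3")
a=-.043; M=np.array([[np.cos(a),-np.sin(a)],[np.sin(a),np.cos(a)]]); t=np.array([534.5,93.4])
g=M@[58,-260]+t; go(g[0],g[1],17,np.pi/2+a)
Q=[(x,-85,20) for x in(-87,-29,29,87)]+[(100,-50,97)]
print(proj(C,[np.r_[M@q[:2]+t,q[2]] for q in Q]).round(0).tolist())
E
```

```text
time_s: 5.45
tool_pos: [581.1, -169.8, 81.3]
tcp_rot: [-3.142, 0.001, 1.529]
contact_force: [-0.3, -0.2, -1.3]
width: 0.333
gripper_force: 89.2
at [ 581.  -170.3   81.3] rot [-3.141e+00  1.000e-03  1.529e+00]
 shift [ 1.5  0.2 64.3]
 turn [-0.     0.001  0.001]  shift after [ 1.4  0.2 64.3]
[[11.0, -136.0], [135.0, -136.0], [259.0, -135.0], [383.0, -135.0], [505.0, -526.0]]
```

View pics/w3.png

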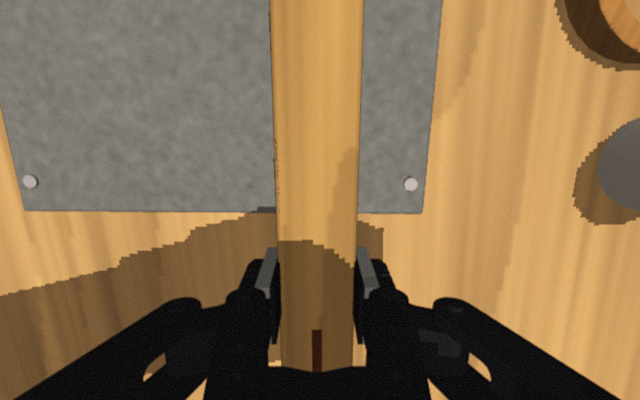

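The bed's near corners are at (24,210) and (421,213). The bottle is well clear on the right, at (625,165).

```bash
python3 - <<'E'
from h import *
C=cam("wrist"); a=-.043; M=np.array([[np.cos(a),-np.sin(a)],[np.sin(a),np.cos(a)]]); t=np.array([534.5,93.4])
p=ray(C,[(24,210),(421,213)],12)[:,:2]; print(p,np.hypot(*(p[1]-p[0])),np.arctan2(*(p[1]-p[0])[::-1]), (p-t)@M)
b=ray(C,[(274,100),(360.5,100),(276.5,200),(358,200)],81.3-2.4+22)[:,:2]; print("bar edges in press",((b-t)@M).round(1))
E
```

```text
[[ 397.00493649 -158.65122295]
 [ 644.75646878 -170.78113448]] 248.04829470454573 -0.04892092177194298 [[-126.53310599 -257.72870342]
 [ 121.51084077 -259.19736939]]
bar edges in press [[  42.1 -191.1]
 [  70.8 -191.1]
 [  41.9 -225.7]
 [  71.2 -225.6]]
```

```bash
python3 -m inch '0 -1 25 0 0 0 -1; 0 0 25 0 0 0 -1; 0 0 14 0 0 0 -1; 0 0 0 0 0 0 -1; 0 0 0 0 0 0 -1' 90
python3 - <<'E'
from h import *
im,C=snap("top","t1"); cv2.imwrite("pics/t1c.png",cv2.resize(im[140:270,230:430],None,fx=4,fy=4,interpolation=cv2.INTER_CUBIC))
E
```

```text
time_s: 6.12
tool_pos: [580.7, -169.1, 18.0]
tcp_rot: [3.141, 0.0, 1.531]
contact_force: [0.2, 0.3, -0.9]
width: 0.326
gripper_force: 89.3
```

View pics/t1c.png

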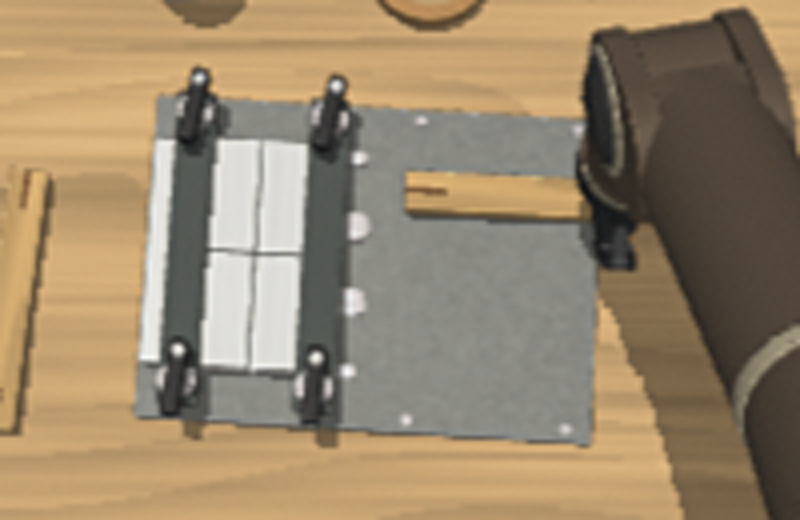

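The bar's front end is at (405,172)-(405,214) in the crop, and the noses are at (358,226), (354,302), (360,158) and (348,370). I'll check its alignment with the lane.

```bash
python3 - <<'E'
from h import *
C=cam("top"); a=-.043; M=np.array([[np.cos(a),-np.sin(a)],[np.sin(a),np.cos(a)]]); t=np.array([534.5,93.4])
f=lambda q:(np.array(q)+.5)/4-.5+[230,140]
for z,q in ((20,[(358,226),(354,302)]),(20,[(360,158),(348,370)]),(38,[(405,172),(405,214),(580,179),(580,219)]),(12,[(421,120),(578,131),(565,428),(405,419)])):
    print(((ray(C,f(q),z)[:,:2]-t)@M).round(1).tolist())
im=cv2.imread("pics/t1.png"); g=cv2.cvtColor(im,cv2.COLOR_BGR2HSV)
for x in (340,350,360,370):
    s=g[175:200,x]; print(x,s[:,1].tolist())
E
```

```text
[[30.9, -75.8], [-27.4, -75.7]]
[[83.7, -74.6], [-79.1, -73.8]]
[[71.0, -108.9], [38.8, -110.4], [72.6, -240.8], [42.0, -241.8]]
[[117.6, -120.1], [115.3, -241.1], [-113.1, -238.7], [-112.8, -118.5]]
340 [13, 15, 13, 15, 13, 13, 11, 11, 109, 122, 120, 118, 130, 125, 117, 119, 120, 118, 101, 13, 13, 13, 13, 15, 11]
350 [11, 13, 11, 13, 14, 13, 9, 10, 63, 116, 120, 119, 120, 117, 116, 118, 117, 119, 118, 31, 12, 13, 13, 13, 15]
360 [15, 15, 15, 15, 15, 13, 13, 11, 11, 110, 121, 119, 119, 118, 118, 117, 118, 118, 119, 99, 13, 10, 13, 13, 15]
370 [11, 11, 11, 15, 15, 13, 11, 11, 9, 75, 118, 121, 119, 119, 117, 118, 118, 117, 120, 120, 38, 12, 11, 11, 11]
```

```bash
python3 -m inch '0 1.5 0 0 0 0 -1; 12 0 0 0 0 0 -1; 12 0 0 0 0 0 -1; 10 0 0 0 0 0 -1; 10 0 0 0 0 0 -1; 0 0 0 0 0 0 -1; 0 0 0 0 0 0 -1' 90
```

```text
time_s: 7.05
tool_pos: [583.4, -125.3, 17.2]
tcp_rot: [-3.142, 0.0, 1.532]
contact_force: [0.8, -0.2, 0.6]
width: 0.333
gripper_force: 89.3
```

```bash
python3 -m inch '10 0 0 0 0 0 -1; 10 0 0 0 0 0 -1; 10 0 0 0 0 0 -1; 10 0 0 0 0 0 -1; 10 0 0 0 0 0 -1; 10 0 0 0 0 0 -1; 0 0 0 0 0 0 -1; 0 0 0 0 0 0 -1' 90
```

```text
time_s: 8.05
tool_pos: [585.7, -65.4, 17.3]
tcp_rot: [-3.142, 0.0, 1.532]
contact_force: [-0.6, -1.0, -2.1]
width: 0.332
gripper_force: 89.3
```

```bash
python3 -m inch '0 0 2.5 0 0 0 -1; 0 0 0 0 0 0 0.3; 0 0 0 0 0 0 0.3; 0 0 0 0 0 0 0.3; 0 0 -40 0 0 0 0.3; -40 0 0 0 0 0 -1; -45 0 0 0 0 0 -1; 0 0 0 0 0 0 -1; 0 0 20 0 0 0 -1; 0 0 13 0 0 0 -1; 0 0 0 0 0 0 -1' 60
python3 - <<'E'
from h import *
im,C=snap("wrist","w4"); s=bot.state()
a=-.043; M=np.array([[np.cos(a),-np.sin(a)],[np.sin(a),np.cos(a)]]); t=np.array([534.5,93.4])
print((s["tool_pos"][:2]-t)@M,s["tool_pos"])
E
```

```text
time_s: 9.43
tool_pos: [581.3, -148.3, 19.8]
tcp_rot: [-3.138, -0.001, 1.534]
contact_force: [-0.1, 0.0, -0.7]
width: 0.0
gripper_force: 0.0
[  57.79083655 -239.72587017] [ 581.93238109 -148.588518     20.72683097]
```

View pics/w4.png

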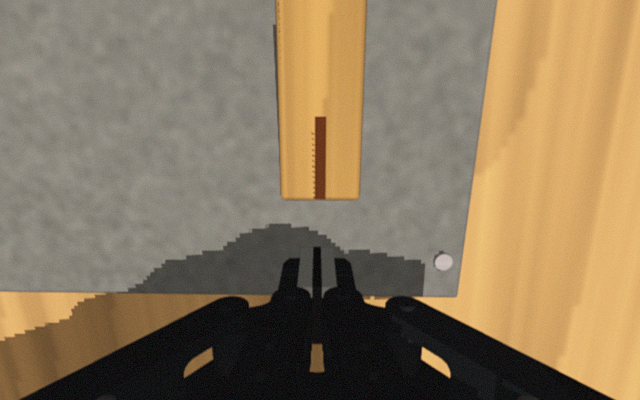

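The bar lies straight in the lane, its tail edge at row 199 and columns 282-360. The shut fingers are behind it at column 317.

```bash
python3 -m inch '10 1 0 0 0 0 -1; 14 0 0 0 0 0 -1; 12 0 0 0 0 0 -1; 12 0 0 0 0 0 -1; 12 0 0 0 0 0 -1; 12 0 0 0 0 0 -1; 10 0 0 0 0 0 -1; 0 0 0 0 0 0 -1' 60
python3 - <<'E'
from h import *
s=bot.state();a=-.043; M=np.array([[np.cos(a),-np.sin(a)],[np.sin(a),np.cos(a)]]); t=np.array([534.5,93.4])
print((s["tool_pos"][:2]-t)@M,s["contact_force"])
E
```

```text
time_s: 10.48
tool_pos: [586.6, -66.5, 21.8]
tcp_rot: [-3.142, -0.001, 1.533]
contact_force: [0.1, -0.2, -0.3]
width: -0.002
gripper_force: 0.0
[  58.94415131 -157.54002296] [ 0.07973922 -0.16289113 -0.34794415]
```

```bash
for r in 1; do python3 -m inch '3 0 0 0 0 0 -1; 3 0 0 0 0 0 -1; 0 0 0 0 0 0 -1; 0 0 0 0 0 0 -1' 60; python3 -m inch '2 0 0 0 0 0 -1; 1 0 0 0 0 0 -1; 0 0 0 0 0 0 -1'; python3 -m inch '2 0 0 0 0 0 -1; 0 0 0 0 0 0 -1;0 0 0 0 0 0 -1'; done
```

```text
time_s: 10.98
tool_pos: [586.9, -62.2, 21.8]
tcp_rot: [3.142, 0.0, 1.532]
contact_force: [-0.1, 0.9, 0.0]
width: 0.002
gripper_force: 0.0
time_s: 11.35
tool_pos: [587.0, -58.9, 21.8]
tcp_rot: [3.142, -0.0, 1.532]
contact_force: [0.4, -0.0, -0.2]
width: -0.002
gripper_force: 0.0
time_s: 11.72
tool_pos: [587.1, -56.9, 21.8]
tcp_rot: [3.141, -0.0, 1.532]
contact_force: [-0.2, -0.1, 0.1]
width: 0.002
gripper_force: 0.0
```

```bash
for i in 1; do python3 -m inch '2 0 0 0 0 0 -1; 0 0 0 0 0 0 -1'; python3 -m inch '2 0 0 0 0 0 -1; 0 0 0 0 0 0 -1'; python3 -m inch '1 0 0 0 0 0 -1; 0 0 0 0 0 0 -1'; python3 -m inch '1 0 0 0 0 0 -1; 0 0 0 0 0 0 -1'; done | grep -E "pos|force"
python3 - <<'E'
from h import *
snap("wrist","w5")
E
```

```text
tool_pos: [587.2, -54.8, 21.8]
contact_force: [0.2, 0.2, -0.3]
gripper_force: 0.0
tool_pos: [587.2, -54.4, 21.8]
contact_force: [-0.1, -5.3, 0.5]
gripper_force: 2.5
tool_pos: [587.1, -54.4, 21.8]
contact_force: [-1.5, -6.4, 1.2]
gripper_force: 3.7
tool_pos: [587.1, -54.4, 21.8]
contact_force: [-0.5, -10.4, 2.0]
gripper_force: 4.8
```

View pics/w5.png

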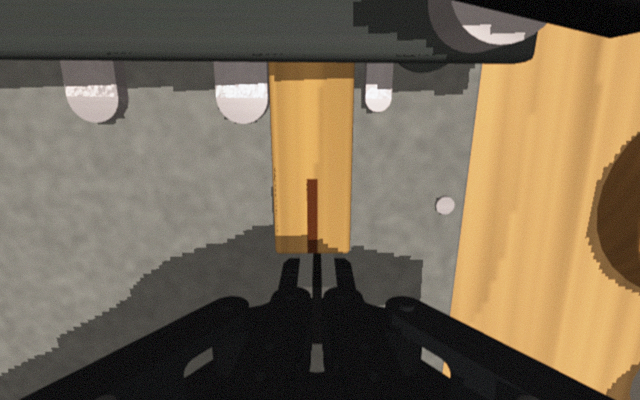

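Bar 1 is home: its tail edge is at row 252, and the force rose to 10 N with no further motion. Next is the second bar.

```bash
python3 -m inch '-20 0 0 0 0 0 -1; 0 0 -50 0 0 0 -1; 0 0 -50 0 0 0 0.6; 0 0 -60 0 0 0 1; 0 0 -20 0 0 0.182 1; 0 0 0 0 0 0.182 1; 0 0 0 0 0 0.182 1;0 0 0 0 0 0.182 1; 0 0 0 0 0 0.182 1; 0 0 0 0 0 0.182 1; 0 0 0 0 0 0.182 1; 0 0 0 0 0 0.182 1' 90; python3 -m inch '0 0 0 0 0 0.17 1; 0 0 0 0 0 0 1'
python3 -c "
from h import *
go(470,278,205,-.1)"
```

```text
time_s: 14.28
tool_pos: [586.5, -71.0, 201.7]
tcp_rot: [-3.141, -0.0, 0.07]
contact_force: [0.6, -0.3, 0.4]
width: 1.005
gripper_force: 0.0
time_s: 14.52
tool_pos: [586.5, -71.0, 201.7]
tcp_rot: [-3.141, -0.0, -0.093]
contact_force: [-0.6, -0.3, 0.1]
width: 0.999
gripper_force: 0.0
at [586.5 -71.  201.7] rot [-3.141 -0.    -0.093]
 shift [-148.3 -336.7   -3.2]
 turn [-0.    -0.     0.007]  shift after [-150.7 -335.6   -3.3]
```

```bash
python3 -m inch '-18 -42 0 0 0 0 1; -18 -42 0 0 0 0 1; -18 -42 0 0 0 0 1; -18 -42 0 0 0 0 1; -18 -42 0 0 0 0 1; -18 -42 0 0 0 0 1; -18 -42 0 0 0 0 1; -18 -42 0 0 0 0 1; 0 0 0 0 0 0 1; 0 0 0 0 0 0 1'
python3 - <<'E'
from h import *
snap("wrist","w6");snap("top","t2"); go(452,279,2,-.1)
print(proj(cam("wrist"),[[403,284,22],[601,265,22]]))
E
```

```text
time_s: 15.78
tool_pos: [474.9, 276.4, 201.6]
tcp_rot: [3.141, 0.0, -0.092]
contact_force: [1.0, -0.3, 0.2]
width: 0.998
gripper_force: 0.0
at [475.4 275.5 201.7] rot [ 3.141 -0.    -0.095]
 shift [-23.7  -1.3 199.7]
 turn [ 0.001 -0.     0.005]  shift after [-23.7  -1.1 199.7]
[[314.91046588 249.6387292 ]
 [314.89592524  27.00627504]]
```

View pics/w6.png

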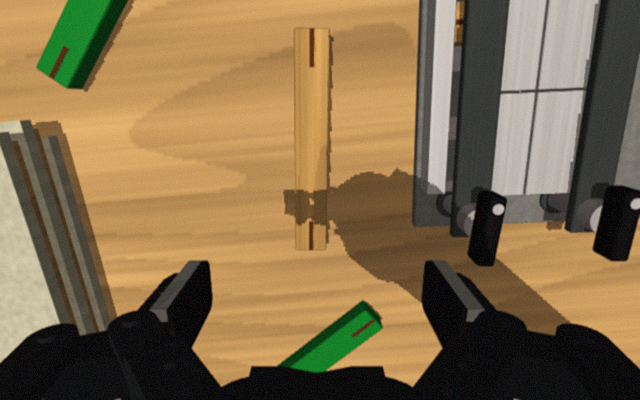

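The bar's top-face corners are (294,28), (329,28), (326,249) and (296,249). The green look-alike's end is at (370,310), clear of the grasp spot.

```bash
python3 - <<'E'
from h import *
C=cam("wrist")
p=ray(C,[(294,28),(329,28),(326,249),(296,249)],22)[:,:2]; d=(p[0]+p[1]-p[2]-p[3])/2; L=np.hypot(*d); print(p.mean(0),L,np.arctan2(d[1],d[0]))
c=p.mean(0)-50*d/L; go(c[0],c[1],1,np.arctan2(d[1],d[0]))
E
```

```text
[502.27827803 277.80519459] 197.48519682421426 -0.10086426121728287
at [475.4 275.5 201.7] rot [ 3.141 -0.    -0.095]
 shift [-23.5  -5.2 200.7]
 turn [ 0.001 -0.     0.006]  shift after [-23.5  -4.9 200.7]
```

```bash
python3 -m inch '-24 -4 40 0 0 0.006 1; 0 0 50 0 0 0 0.6; 0 0 50 0 0 0 0.4; 0 0 30 0 0 0 0.4; 0 0 18 0 0 0 0.4; 0 0 12 0 0 0 0.4; 0 0 0 0 0 0 -1; 0 0 0 0 0 0 -1; 0 0 0 0 0 0 -1; 0 0 0 0 0 0 -1; 0 0 0 0 0 0 -1' 90
python3 -c "
from h import *
go(z=150,yaw=1.53)"
```

```text
time_s: 17.25
tool_pos: [451.9, 283.8, 3.0]
tcp_rot: [-3.141, -0.002, -0.1]
contact_force: [-0.6, -0.3, 6.9]
width: 0.326
gripper_force: 89.6
at [451.9 283.8   3. ] rot [-3.141e+00 -2.000e-03 -1.000e-01]
 shift [   0.3   -0.2 -147. ]
 turn [ 1.00e-03 -2.00e-03 -1.63e+00]  shift after [   0.    0. -147.]
```

```bash
python3 -m inch '0 0 -20 0 0 0 -1; 0 0 -50 0 0 0 -1; 0 0 -50 0 0 -0.182 -1; 0 0 -30 0 0 -0.182 -1; 0 0 0 0 0 -0.182 -1; 0 0 0 0 0 -0.182 -1; 0 0 0 0 0 -0.182 -1; 0 0 0 0 0 -0.182 -1; 0 0 0 0 0 -0.182 -1; 0 0 0 0 0 -0.182 -1; 0 0 0 0 0 -0.174 -1; 0 0 0 0 0 0 -1' 90
python3 - <<'E'
from h import *
a=-.043; M=np.array([[np.cos(a),-np.sin(a)],[np.sin(a),np.cos(a)]]); t=np.array([534.5,93.4])
g=M@[-58,-260]+t; print(g); go(380,y=283,z=150,yaw=1.53); go(*g,z=80)
E
```

```text
time_s: 18.75
tool_pos: [451.3, 283.0, 151.9]
tcp_rot: [3.142, -0.0, 1.528]
contact_force: [0.3, 0.2, -1.3]
width: 0.325
gripper_force: 89.0
[ 465.37705772 -163.86643553]
at [451.3 283.  151.9] rot [ 3.142 -0.     1.528]
 shift [ -3.  -71.2   1.9]
 turn [ 0.    -0.    -0.002]  shift after [ -2.9 -71.2   1.9]
at [451.3 283.  151.9] rot [ 3.142 -0.     1.528]
 shift [-445.8   33.1   71.9]
```

```bash
python3 -m inch '0 -36 0 0 0 0 -1; 0 -36 0 0 0 0 -1; -45 0 0 0 0 0 -1; -45 0 0 0 0 0 -1; -45 0 0 0 0 0 -1; -45 0 0 0 0 0 -1; -45 0 0 0 0 0 -1; -45 0 0 0 0 0 -1; -45 0 0 0 0 0 -1; -45 0 0 0 0 0 -1; -45 0 0 0 0 0 -1; -41 0 0 0 0 0 -1' 90; python3 -m inch '0 35 0 0 0 0 -1; 0 35 15 0 0 0 -1; 0 34 30 0 0 0 -1; 0 0 27 0 0 0 -1; 0 0 0 0 0 0 -1; 0 0 0 0 0 0 -1'
python3 - <<'E'
from h import *
a=-.043; M=np.array([[np.cos(a),-np.sin(a)],[np.sin(a),np.cos(a)]]); t=np.array([536.0,93.4])
g=M@[-58,-260]+t; go(*g,z=18,yaw=1.53)
E
```

```text
time_s: 20.25
tool_pos: [360.9, -161.2, 152.3]
tcp_rot: [3.14, 0.001, 1.524]
contact_force: [0.6, -0.1, -1.5]
width: 0.327
gripper_force: 89.1
time_s: 21.0
tool_pos: [465.1, -163.7, 80.7]
tcp_rot: [3.141, 0.0, 1.528]
contact_force: [-0.7, 0.6, -0.9]
width: 0.33
gripper_force: 89.2
at [ 465.1 -163.7   80.7] rot [3.141 0.    1.528]
 shift [-0.   1.7 62.7]
 turn [ 0.001  0.    -0.002]  shift after [-0.1  1.7 62.7]
```

```bash
python3 -m inch '0 2.5 25 0 0 0 -1; 0 0 25 0 0 0 -1; 0 0 12.7 0 0 0 -1; 0 0 0 0 0 0 -1; 0 0 0 0 0 0 -1' 90
python3 - <<'E'
from h import *
im,C=snap("top","t3"); cv2.imwrite("pics/t3c.png",cv2.resize(im[140:270,230:430],None,fx=4,fy=4,interpolation=cv2.INTER_CUBIC))
E
```

```text
time_s: 21.62
tool_pos: [468.1, -163.9, 18.1]
tcp_rot: [3.14, 0.001, 1.529]
contact_force: [0.5, 0.7, -0.7]
width: 0.33
gripper_force: 89.3
```

View pics/t3c.png

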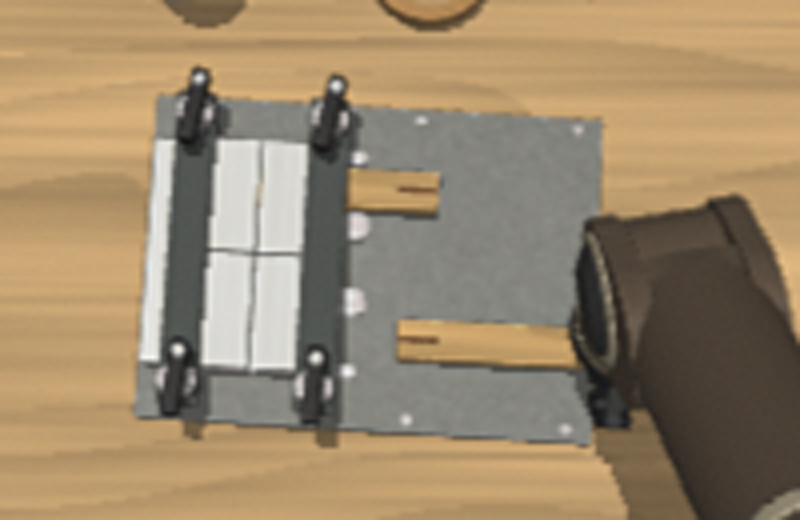

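Bar 1 sits in the upper lane with its tail at (438,192). Bar 2's front, at (397,340), lines up with the lane between the noses at (354,302) and (348,370).

```bash
python3 -m inch '12 0 0 0 0 0 -1; 12 0 0 0 0 0 -1; 10 0 0 0 0 0 -1; 10 0 0 0 0 0 -1; 0 0 0 0 0 0 -1; 0 0 0 0 0 0 -1' 90;  python3 -m inch '10 0 0 0 0 0 -1; 10 0 0 0 0 0 -1; 10 0 0 0 0 0 -1; 0 0 0 0 0 0 -1; 0 0 0 0 0 0 -1' 90
```

```text
time_s: 22.42
tool_pos: [469.2, -120.1, 17.1]
tcp_rot: [-3.142, 0.0, 1.53]
contact_force: [0.8, 0.7, -0.8]
width: 0.333
gripper_force: 89.3
time_s: 23.05
tool_pos: [470.4, -89.9, 17.1]
tcp_rot: [-3.141, 0.0, 1.53]
contact_force: [-0.0, 0.1, -1.2]
width: 0.329
gripper_force: 89.3
```

```bash
python3 -m inch '10 0 0 0 0 0 -1; 10 0 0 0 0 0 -1; 10 0 0 0 0 0 -1; 0 0 2.5 0 0 0 -1; 0 0 0 0 0 0 0.3; 0 0 0 0 0 0 0.3; 0 0 0 0 0 0 0.3; 0 0 -40 0 0 0 0.3; -40 0 0 0 0 0 -1; -45 0 0 0 0 0 -1; 0 0 0 0 0 0 -1; 0 0 33 0 0 0 -1' 60
python3 -m inch '0 0 0 0 0 0 -1; 0 0 0 0 0 0 -1'
python3 - <<'E'
from h import *
im,C=snap("wrist","w7"); s=bot.state()
a=-.043; M=np.array([[np.cos(a),-np.sin(a)],[np.sin(a),np.cos(a)]]); t=np.array([534.5,93.4])
print((s["tool_pos"][:2]-t)@M,s["tool_pos"])
g=cv2.cvtColor(im,cv2.COLOR_BGR2HSV); m=((g[...,1]>80)&(g[...,2]>90)).astype(np.uint8); m[235:]=0; m[:,:200]=0; m[:,440:]=0
c=max(cv2.findContours(m,0,2)[0],key=cv2.contourArea); r=cv2.boundingRect(c); print(r); print(((ray(C,[(r[0]+r[2]/2,r[1]+r[3])],34)[:,:2]-t)@M))
E
```

```text
time_s: 24.55
tool_pos: [470.0, -145.7, 22.9]
tcp_rot: [3.137, 0.001, 1.528]
contact_force: [0.6, 0.2, -0.9]
width: -0.002
gripper_force: 0.0
time_s: 24.8
tool_pos: [468.4, -144.0, 22.1]
tcp_rot: [-3.142, -0.0, 1.531]
contact_force: [0.2, -0.1, 0.5]
width: 0.0
gripper_force: 0.0
[ -55.42671846 -240.2654864 ] [ 468.79628323 -144.26078069   22.39699764]
(272, 0, 90, 190)
[[ -57.24408763 -202.53627754]]
```

```bash
python3 -m inch '10 0 0 0 0 0 -1; 14 0 0 0 0 0 -1; 12 0 0 0 0 0 -1; 12 0 0 0 0 0 -1; 12 0 0 0 0 0 -1; 12 0 0 0 0 0 -1; 10 0 0 0 0 0 -1; 6 0 0 0 0 0 -1; 0 0 0 0 0 0 -1' 60
for i in 1; do python3 -m inch '3 0 0 0 0 0 -1; 0 0 0 0 0 0 -1';  python3 -m inch '2 0 0 0 0 0 -1; 0 0 0 0 0 0 -1'; python3 -m inch '2 0 0 0 0 0 -1; 0 0 0 0 0 0 -1'; python3 -m inch '1 0 0 0 0 0 -1; 0 0 0 0 0 0 -1';python3 -m inch '1 0 0 0 0 0 -1; 0 0 0 0 0 0 -1'; done | grep -E "pos|force"
```

```text
time_s: 25.98
tool_pos: [471.8, -56.2, 21.5]
tcp_rot: [-3.142, -0.0, 1.531]
contact_force: [0.2, -0.6, 0.5]
width: 0.001
gripper_force: 0.0
tool_pos: [471.9, -53.9, 21.5]
contact_force: [-0.1, 0.5, 0.2]
gripper_force: 0.0
tool_pos: [472.0, -51.8, 21.6]
contact_force: [-0.3, -0.4, 0.2]
gripper_force: 0.0
tool_pos: [472.1, -49.7, 21.6]
contact_force: [-0.2, 0.5, -0.3]
gripper_force: 0.0
tool_pos: [472.1, -48.8, 21.6]
contact_force: [0.2, -0.6, 0.2]
gripper_force: 0.2
tool_pos: [472.1, -48.7, 21.6]
contact_force: [-1.0, -5.6, 0.9]
gripper_force: 2.5
```

```bash
python3 -m inch '2 0 0 0 0 0 -1; 0 0 0 0 0 0 -1; -20 0 0 0 0 0 -1; 0 0 -50 0 0 0 -1; 0 0 -60 0 0 0 -1; 0 0 -60 0 0 0 0; 0 30 -50 0 0 0 0; 20 30 -28 0 0 0 0; 50 4 0 0 0 0 0; 0 0 0 0 0 0 0; 0 0 0 0 0 0 0'
python3 - <<'E'
from h import *
im,C=snap("wrist","w8")
print(bot.state()["tool_pos"])
E
```

```text
time_s: 28.6
tool_pos: [537.9, 1.8, 269.2]
tcp_rot: [-3.141, 0.0, 1.531]
contact_force: [0.1, -1.1, -0.4]
width: 0.5
gripper_force: 0.0
[537.92093904   0.99170256 269.18491057]
```

View pics/w8.png

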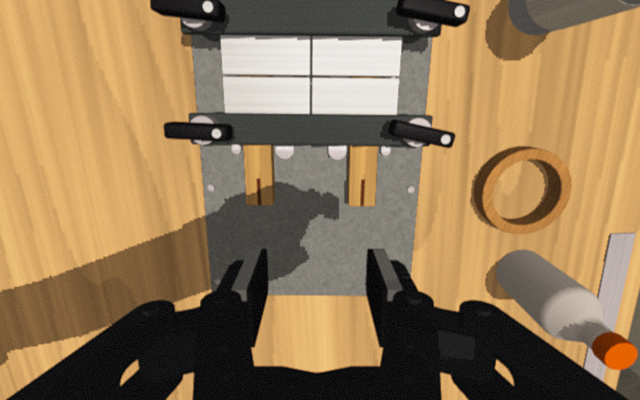

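Both bars are in their lanes, with tails level at row 206. The handle dots are at T1 (217,133), T2 (446,139), T3 (460,11) and T4 (207,7). I'll measure the axes and angles next.

```bash
python3 - <<'E'
from h import *
im=cv2.imread("pics/w8.png"); C=cam("wrist")
g=cv2.cvtColor(im,cv2.COLOR_BGR2GRAY)
m=((g<35)).astype(np.uint8); m[160:]=0
for c in cv2.findContours(m,0,2)[0]:
    if cv2.contourArea(c)<150: continue
    print(cv2.boundingRect(c),cv2.contourArea(c))
# dots and axes
a=-.046; M=np.array([[np.cos(a),-np.sin(a)],[np.sin(a),np.cos(a)]])
ax={1:(-100,-50),2:(100,-50),3:(100,50),4:(-100,50)}; t=np.array([535.5,93.4])
w8=cv2.cvtColor(im,cv2.COLOR_BGR2GRAY)
for k,(u,v) in {1:(217,133),2:(446,139),3:(460,11),4:(207,7)}.items():
    sub=w8[max(v-5,0):v+6,u-6:u+7].astype(float); b=np.clip(sub-110,0,None); yy,xx=np.mgrid[max(v-5,0):v+6,u-6:u+7]
    q=(xx*b).sum()/b.sum(),(yy*b).sum()/b.sum(); d=ray(C,[q],97)[0,:2]; r=d-(M@ax[k]+t); ang=np.arctan2(r[1],r[0])
    print(k,np.round(q,1),d.round(1),"axis",(M@ax[k]+t).round(1),"r",np.hypot(*r).round(1),"theta",round(a-ang,3))
# top-face long edges slopes via contour
p=ray(C,[(245.5,206),(273,206),(348,206),(375,206)],34)[:,:2]; print("tails press",((p-t)@M).round(1).tolist())
E
python3 -c "
import cv2; im=cv2.imread('pics/w8.png')[0:160,140:480]; cv2.imwrite('pics/w8c.png',cv2.resize(im,None,fx=2.35,fy=2.35,interpolation=cv2.INTER_CUBIC))"
```

```text
(165, 123, 68, 19) 962.0
(383, 120, 71, 27) 943.0
(394, 0, 75, 36) 620.5
(151, 0, 77, 30) 1032.5
1 [216.  133.2] [450.1  46.7] axis [433.3  48.1] r 16.9 theta 0.035
2 [445.2 139. ] [650.1  33.5] axis [633.1  38.9] r 17.8 theta 0.258
3 [459.3  11.1] [655.3 134.3] axis [637.7 138.7] r 18.2 theta 0.203
4 [207.4   6.5] [455.1 145.8] axis [437.9 147.9] r 17.4 theta 0.076
tails press [[-73.8, -135.9], [-43.4, -135.7], [39.7, -135.2], [69.7, -135.0]]
```

View pics/w8c.png

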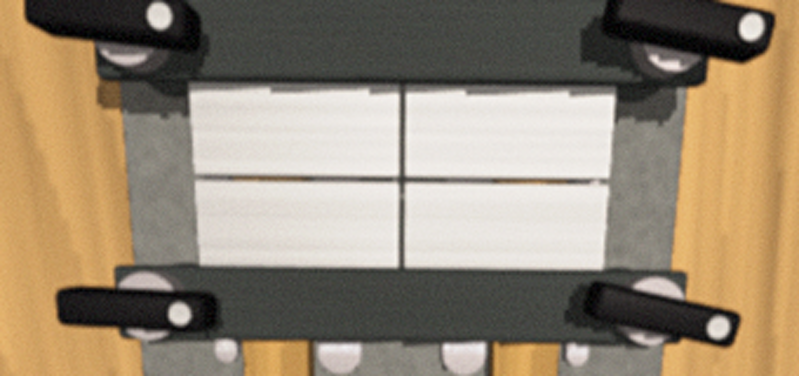

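Both tails are at about -135.5, so both are home, and the thetas are T1 0.035, T2 0.26, T3 0.20 and T4 0.08. On to T1.

```bash
python3 -m inch '0 0 0 0 0 -0.17 0; 0 0 0 0 0 -0.17 0; 0 0 0 0 0 -0.17 0; 0 0 0 0 0 -0.17 0; 0 0 0 0 0 -0.17 0; 0 0 0 0 0 -0.17 0; 0 0 0 0 0 -0.17 0; 0 0 0 0 0 -0.17 0; 0 0 0 0 0 -0.17 0; 0 0 0 0 0 0 0' 60
python3 -c "
from h import *
go(433.3,48.1,120,3.06)"
```

```text
time_s: 29.9
tool_pos: [538.0, 0.2, 269.2]
tcp_rot: [3.142, -0.001, 3.057]
contact_force: [0.4, -0.6, -0.0]
width: 0.5
gripper_force: 0.0
at [5.380e+02 2.000e-01 2.692e+02] rot [ 3.142e+00 -1.000e-03  3.057e+00]
 shift [108.3  38.8 149.2]
 turn [ 0.    -0.001 -0.003]  shift after [108.3  39.2 149.2]
```

```bash
python3 -m inch '36 13 0 0 0 0 0; 36 13 30 0 0 0 0; 36 13 40 0 0 0 0; 0 0 40 0 0 0 0; 0 0 39 0 0 0 0; 0 0 0 0 0 0 0; 0 0 0 0 0 0 0; 0 0 0 0 0 0 0'
python3 - <<'E'
from h import *
snap("wrist","w9"); go(433.3,48.1,78,3.06)
E
```

```text
time_s: 30.9
tool_pos: [434.9, 49.2, 122.0]
tcp_rot: [3.142, 0.002, 3.058]
contact_force: [-0.3, 0.1, 0.0]
width: 0.5
gripper_force: 0.0
at [434.7  49.1 121.8] rot [-3.141e+00  2.000e-03  3.059e+00]
 shift [ 1.5 -1.1 43.8]
 turn [-0.     0.002 -0.001]  shift after [ 1.4 -1.1 43.8]
```

View pics/w9.png

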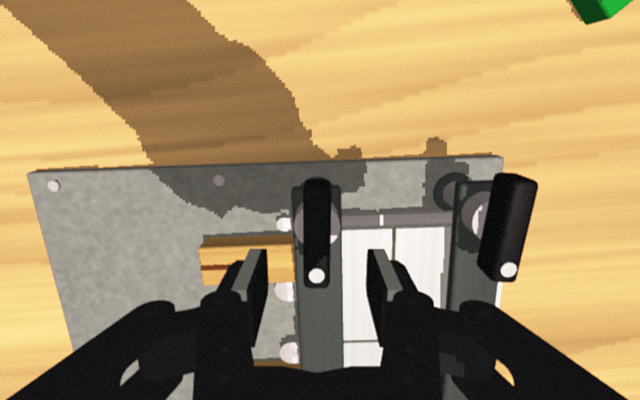

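T1's bar stands upright between the fingers at column 316, its dot at (316,275), so the grasp is aligned. That was my fourteenth picture, so from here on I'll check by numbers.

```bash
python3 -m inch '1 -1 22 0 0 0 0; 0 0 22 0 0 0 0; 0 0 0 0 0 0 -1; 0 0 0 0 0 0 -1; 0 0 0 0 0 0 -1; 0 0 0 0 0 0 -1' 60; python3 -m inch '0 0 0 0 0 0.165 -1; 0 0 0 0 0 0.166 -1; 0 0 0 0 0 0.167 -1; 0 0 0 0 0 0.167 -1; 0 0 0 0 0 0.167 -1; 0 0 0 0 0 0.167 -1; 0 0 0 0 0 0.167 -1; 0 0 0 0 0 0 -1; 0 0 0 0 0 0 -1'
```

```text
time_s: 31.7
tool_pos: [433.1, 49.2, 77.5]
tcp_rot: [3.141, 0.001, 3.06]
contact_force: [-2.1, 5.2, 3.0]
width: 0.15
gripper_force: 60.6
time_s: 32.83
tool_pos: [433.2, 49.4, 77.5]
tcp_rot: [3.14, -0.0, 1.895]
contact_force: [-2.4, 5.3, 1.6]
width: 0.148
gripper_force: 60.4
```

```bash
cat >> h.py <<'E'
A=-.046; MP=np.array([[np.cos(A),-np.sin(A)],[np.sin(A),np.cos(A)]]); TP=np.array([535.5,94.4])
AX={1:(-100,-50),2:(100,-50),3:(100,50),4:(-100,50)}
def theta(k,n="wrist"):
    im,C=snap(n); g=cv2.cvtColor(im,cv2.COLOR_BGR2GRAY).astype(np.float32); best=(-1e9,)
    ths=np.arange(-.1,2.7,.02); rs=np.r_[np.arange(-25,12,3)]
    for dx in range(-4,5,2):
      for dy in range(-4,5,2):
        o=MP@AX[k]+TP+[dx,dy]
        for th in ths:
            u=np.array([np.cos(A-th),np.sin(A-th)]); P=np.c_[o+np.outer(np.r_[rs,17.5],u),np.full(len(rs)+1,97.)]
            q=proj(C,P); x,y=q[:,0],q[:,1]
            if x.min()<0 or y.min()<0 or x.max()>638 or y.max()>398: continue
            v=cv2.remap(g,x.astype(np.float32)[None],y.astype(np.float32)[None],1)[0]; s=v[-1]-2*v[:-1].mean()
            if s>best[0]: best=(s,round(th,2),dx,dy)
    return best
E
python3 -m inch '0 0 0 0 0 0 0; 0 0 0 0 0 0 0; 0 0 -40 0 0 0 0; 0 0 -50 0 0 0 0; 0 0 -50 0 0 0 0; 0 0 -10 0 0 0 0; 0 0 0 0 0 0 0'
python3 - <<'E'
from h import *
for k in (1,2,3,4): print(k,theta(k),theta(k,"top"))
for k in AX: print(MP@AX[k]+TP)
go(637.7,139.6,200,np.pi+A-.2)
E
```

```text
time_s: 33.7
tool_pos: [432.9, 47.7, 226.8]
tcp_rot: [3.141, 0.001, 1.893]
contact_force: [0.0, -0.1, -1.2]
width: 0.501
gripper_force: 0.0
1 (np.float32(83.08609), np.float64(1.56), -4, -2) (np.float32(-66.5939), np.float64(1.02), -2, 4)
2 (np.float32(175.65085), np.float64(0.12), 0, -4) (np.float32(107.96139), np.float64(0.02), 2, -4)
3 (np.float32(176.84406), np.float64(0.02), -2, -4) (np.float32(103.27254), np.float64(-0.04), 2, -4)
4 (np.float32(189.5827), np.float64(-0.04), -2, -4) (np.float32(118.12162), np.float64(-0.1), 2, -4)
[433.30659239  49.05126858]
[633.0950297   39.85451277]
[637.69340761 139.74873142]
[437.9049703  148.94548723]
at [432.4  48.3 225.9] rot [-3.140e+00 -1.000e-03  1.894e+00]
 shift [ 21.3 223.7  25.7]
 turn [-1.000e-03 -1.000e-03 -1.001e+00]  shift after [-176.9  138.5   25.9]
```

```bash
python3 -m inch '0 0 0 0 0 -0.167 0; 0 0 0 0 0 -0.167 0; 0 0 0 0 0 -0.167 0; 0 0 0 0 0 -0.167 0; 0 0 0 0 0 -0.167 0; 0 0 0 0 0 -0.167 0; -44 34.5 0 0 0 0 0; -44 34.5 0 0 0 0 0; -44 34.5 0 0 0 0 0; -44 34.5 0 0 0 0 0; 0 0 0 0 0 0 0; 0 0 0 0 0 0 0'
python3 - <<'E'
from h import *
C=cam("top"); print("can top",ray(C,[(270,111)],180),"base-ish",ray(C,[(273,131)],20)); go(637.7,139.6,78,2.896)
im,C=snap("wrist"); o=[637.7,139.6]
g=cv2.cvtColor(im,cv2.COLOR_BGR2GRAY); m=(g<30).astype(np.uint8); m[245:]=0
for c in cv2.findContours(m,0,2)[0]:
    if cv2.contourArea(c)>300:
        v=cv2.fitLine(c,2,0,.01,.01).ravel(); r=cv2.boundingRect(c); print(r,cv2.contourArea(c),"slope of axis from vertical in px",np.arctan2(v[0],v[1]), ray(C,[(r[0]+r[2]/2,r[1]+r[3]/2)],90))
print(proj(C,[[637.7,139.6,97],[633.1,39.9,97]]))
E
```

```text
time_s: 35.6
tool_pos: [636.3, 139.5, 225.6]
tcp_rot: [-3.141, -0.002, 2.897]
contact_force: [-0.6, -0.8, -0.8]
width: 0.5
gripper_force: 0.0
can top [[775.57211548 158.40418284 180.        ]] base-ish [[766.11835428 161.21909863  20.        ]]
at [636.3 139.5 225.6] rot [-3.141e+00 -2.000e-03  2.897e+00]
 shift [ -1.6   0.5 147.6]
 turn [-0.001 -0.002  0.001]  shift after [ -1.3   0.4 147.6]
(186, 179, 26, 66) 1194.5 slope of axis from vertical in px 0.057288606 [[628.97728138  41.74866959  90.        ]]
(307, 155, 19, 71) 673.5 slope of axis from vertical in px 3.124789 [[634.65948185 139.632141    90.        ]]
[[317.37926819 196.29307963]
 [195.73907649 219.89183457]]
```

```bash
python3 -m inch '-1 0 45 0 0 0 0; 0 0 45 0 0 0 0; 0 0 33 0 0 0 0; 0 0 24 0 0 0 0; 0 0 0 0 0 0 -1; 0 0 0 0 0 0 -1; 0 0 0 0 0 0 -1; 0 0 0 0 0 0 -1; 0 0 0 0 0 0 -1' 60; python3 -m inch '0 0 0 0 0 0.166 -1; 0 0 0 0 0 0.166 -1; 0 0 0 0 0 0.167 -1; 0 0 0 0 0 0.167 -1; 0 0 0 0 0 0.167 -1; 0 0 0 0 0 0.167 -1; 0 0 0 0 0 0 -1; 0 0 0 0 0 0 -1'
python3 -c "
from h import *
go(yaw=np.pi+A-1.2)"
```

```text
time_s: 36.78
tool_pos: [638.0, 139.2, 80.7]
tcp_rot: [3.142, 0.001, 2.896]
contact_force: [-4.5, 0.5, 6.6]
width: 0.145
gripper_force: 62.2
time_s: 37.78
tool_pos: [638.0, 139.3, 80.7]
tcp_rot: [3.141, 0.0, 1.899]
contact_force: [-4.7, 0.8, 7.6]
width: 0.145
gripper_force: 62.3
at [638.  139.3  80.7] rot [3.141 0.    1.899]
 shift [0. 0. 0.]
 turn [0.    0.    0.003]  shift after [0. 0. 0.]
```

```bash
python3 -m inch '0 0 0 0 0 0 0; 0 0 0 0 0 0 0; 0 0 -45 0 0 0 0; 0 0 -50 0 0 0 0; 0 0 -50 0 0 0 0; 0 0 0 0 0 -0.167 0; 0 0 0 0 0 -0.167 0; 0 0 0 0 0 -0.167 0; 0 0 0 0 0 -0.167 0; 0 0 0 0 0 -0.167 0; 0 0 0 0 0 -0.135 0; 0 0 0 0 0 0 0'
python3 -c "
from h import *
go(633.1,39.9,225,2.87)"
```

```text
time_s: 39.28
tool_pos: [638.2, 138.6, 224.3]
tcp_rot: [3.141, -0.0, 2.865]
contact_force: [0.5, -0.8, -0.5]
width: 0.502
gripper_force: 0.0
at [638.2 138.6 224.3] rot [ 3.141 -0.     2.865]
 shift [-22.  -96.4  -0.7]
 turn [ 0.    -0.    -0.005]  shift after [-21.5 -96.5  -0.7]
```

```bash
python3 -m inch '-11 -48 0 0 0 0 0; -11 -48 0 0 0 0 0; 0 0 0 0 0 0 0; 0 0 0 0 0 0 0'
cat > look.py <<'E'
from h import *
im,C=snap("wrist")
g=cv2.cvtColor(im,cv2.COLOR_BGR2GRAY); m=(g<30).astype(np.uint8); m[245:]=0
for c in cv2.findContours(m,0,2)[0]:
    if cv2.contourArea(c)>300:
        v=cv2.fitLine(c,2,0,.01,.01).ravel(); r=cv2.boundingRect(c); s=v[0]/v[1]; print(r,cv2.contourArea(c),"slope",round(s,3), ray(C,[(r[0]+r[2]/2,r[1]+r[3]/2)],90).round(1))
E
python3 look.py; python3 -c "
from h import *
go(633.1,39.9,79)"
```

```text
time_s: 39.78
tool_pos: [633.1, 41.0, 224.7]
tcp_rot: [3.141, 0.0, 2.864]
contact_force: [0.4, 1.6, -0.9]
width: 0.498
gripper_force: 0.0
(305, 154, 19, 70) 675.0 slope 0.044 [[629.9  40.   90. ]]
(404, 137, 66, 51) 531.5 slope -1.268 [[635.6 138.5  90. ]]
at [633.   42.  224.8] rot [3.141 0.    2.866]
 shift [ -0.6  -2.1 145.8]
```

```bash
python3 -m inch '0 -1 45 0 0 -0.035 0; 0 0 45 0 0 0 0; 0 0 33 0 0 0 0; 0 0 23 0 0 0 0; 0 0 0 0 0 0 -1; 0 0 0 0 0 0 -1; 0 0 0 0 0 0 -1; 0 0 0 0 0 0 -1; 0 0 0 0 0 0 -1' 60; python3 -m inch '0 0 0 0 0 0.167 -1; 0 0 0 0 0 0.167 -1; 0 0 0 0 0 0.167 -1; 0 0 0 0 0 0.168 -1; 0 0 0 0 0 0.168 -1; 0 0 0 0 0 0.167 -1; 0 0 0 0 0 0 -1; 0 0 0 0 0 0 -1'
python3 -c "
from h import *
go(yaw=np.pi+A-1.2)"
```

```text
time_s: 40.95
tool_pos: [632.2, 39.8, 78.9]
tcp_rot: [-3.141, -0.001, 2.901]
contact_force: [-4.9, -2.1, -1.4]
width: 0.147
gripper_force: 59.9
time_s: 41.95
tool_pos: [632.9, 40.4, 78.9]
tcp_rot: [3.141, -0.0, 1.901]
contact_force: [-2.5, 0.4, -2.6]
width: 0.15
gripper_force: 59.7
at [632.9  40.4  78.9] rot [ 3.141 -0.     1.901]
 shift [0. 0. 0.]
 turn [ 0.001 -0.     0.005]  shift after [0. 0. 0.]
```

T2 is half way. Next is T4 at (437.9,148.9), with theta about 0.06.

```bash
python3 -m inch '0 0 0 0 0 0 0; 0 0 0 0 0 0 0; 0 0 -45 0 0 0 0; 0 0 -50 0 0 0 0; 0 0 -50 0 0 0 0; 0 0 0 0 0 -0.167 0; 0 0 0 0 0 -0.167 0; 0 0 0 0 0 -0.167 0; 0 0 0 0 0 -0.167 0; 0 0 0 0 0 -0.167 0; 0 0 0 0 0 -0.167 0; 0 0 0 0 0 -0.137 0'
python3 -c "
from h import *
go(437.9,148.9,225,3.036)"
```

```text
time_s: 43.45
tool_pos: [633.4, 39.5, 224.2]
tcp_rot: [3.141, 0.002, 3.041]
contact_force: [-0.7, -0.3, -0.5]
width: 0.503
gripper_force: 0.0
at [633.4  39.5 224.2] rot [3.141e+00 2.000e-03 3.041e+00]
 shift [205.5  89.2  -1.1]
 turn [0.    0.002 0.005]  shift after [205.9  88.2  -0.8]
```

```bash
python3 -m inch '41 18 0 0 0 0 0; 41 18 0 0 0 0 0; 41 18 0 0 0 0 0; 41 18 0 0 0 0 0; 41 17 0 0 0 0 0; 0 0 0 0 0 0 0; 0 0 0 0 0 0 0; 0 0 0 0 0 0 0'
python3 look.py; python3 -c "
from h import *
go(437.9,148.9,79)"
```

```text
time_s: 44.45
tool_pos: [439.3, 149.3, 223.7]
tcp_rot: [3.141, 0.001, 3.034]
contact_force: [0.6, -0.5, 0.6]
width: 0.496
gripper_force: 0.0
(158, 165, 71, 52) 1038.5 slope -1.679 [[427.5  51.6  90. ]]
(307, 153, 21, 71) 1088.5 slope -0.071 [[436.  150.5  90. ]]
at [439.2 149.4 223.6] rot [3.141 0.    3.035]
 shift [  1.2  -0.7 144.6]
```

```bash
python3 -m inch '1 -1 45 0 0 0.035 0; 0 0 45 0 0 0 0; 0 0 33 0 0 0 0; 0 0 22 0 0 0 0; 0 0 0 0 0 0 -1; 0 0 0 0 0 0 -1; 0 0 0 0 0 0 -1; 0 0 0 0 0 0 -1; 0 0 0 0 0 0 -1' 60; python3 -m inch '0 0 0 0 0 0.157 -1; 0 0 0 0 0 0.158 -1; 0 0 0 0 0 0.158 -1; 0 0 0 0 0 0.158 -1; 0 0 0 0 0 0.158 -1; 0 0 0 0 0 0.158 -1; 0 0 0 0 0 0.157 -1; 0 0 0 0 0 0 -1; 0 0 0 0 0 0 -1'
python3 -c "
from h import *
go(yaw=np.pi+A-1.2)"
```

```text
time_s: 45.62
tool_pos: [437.5, 149.2, 78.9]
tcp_rot: [3.141, 0.001, 3.001]
contact_force: [1.3, 3.3, -7.5]
width: 0.146
gripper_force: 59.8
time_s: 46.75
tool_pos: [437.9, 149.9, 78.9]
tcp_rot: [3.14, -0.001, 1.897]
contact_force: [3.9, 5.0, -10.5]
width: 0.144
gripper_force: 59.4
at [437.9 149.9  78.9] rot [ 3.140e+00 -1.000e-03  1.897e+00]
 shift [0. 0. 0.]
 turn [ 0.002 -0.001  0.002]  shift after [0. 0. 0.]
```

```bash
python3 -m inch '0 0 0 0 0 0 0; 0 0 0 0 0 0 0; 0 0 -45 0 0 0 0; 0 0 -50 0 0 0 0; 0 0 -50 0 0 0 0; 0 0 0 0 0 0 0'
python3 -c "
from h import *
go(433.3,49,225,1.895)"
```

```text
time_s: 47.5
tool_pos: [439.3, 149.7, 227.6]
tcp_rot: [3.134, 0.001, 1.896]
contact_force: [-0.6, 0.1, -0.4]
width: 0.502
gripper_force: 0.0
at [439.3 149.7 227.6] rot [3.134e+00 1.000e-03 1.896e+00]
 shift [-93.5 -37.9   2.5]
 turn [0.008 0.001 0.001]  shift after [-93.5 -37.7   2.6]
```

```bash
python3 -m inch '-47 -19 0 0.007 0 0 0; -47 -19 0 0 0 0 0; 0 0 0 0 0 0 0; 0 0 0 0 0 0 0; 0 0 0 0 0 0 0'
python3 look.py; python3 - <<'E'
from h import *
go(433.3,49,78.5)
im,C=snap("wrist"); g=cv2.cvtColor(im,cv2.COLOR_BGR2HSV)
# tails of the bars: wood saturation along each lane just outside the mouth, plane z 34
for x in (-58,58):
    ys=np.arange(-160,-90,1.); q=proj(C,[np.r_[MP@[x,y]+TP,34] for y in ys]).round().astype(int)
    print(x,[(int(y),int(g[v,u,1])) for y,(u,v) in zip(ys,q) if 0<=u<640 and 0<=v<400][::4])
E
```

```text
time_s: 48.12
tool_pos: [431.2, 48.9, 223.6]
tcp_rot: [-3.134, -0.0, 1.899]
contact_force: [-0.5, 0.4, -0.2]
width: 0.499
gripper_force: 0.0
(312, 155, 18, 71) 1050.5 slope 0.062 [[431.9  50.3  90. ]]
(581, 132, 46, 72) 2097.5 slope -0.204 [[635. 139.  90.]]
at [431.2  48.9 223.5] rot [-3.134 -0.     1.899]
 shift [ -0.6   3.1 145. ]
-58 [(-160, 28), (-156, 23), (-152, 29), (-148, 25), (-144, 24), (-140, 27), (-136, 23), (-132, 209), (-128, 196), (-124, 209), (-120, 188), (-116, 197), (-112, 197), (-108, 205), (-104, 155), (-100, 143), (-96, 141), (-92, 143)]
58 [(-160, 102), (-156, 128), (-152, 106), (-148, 71), (-144, 107), (-140, 49), (-136, 112), (-132, 164), (-128, 155), (-124, 149), (-120, 146), (-116, 154), (-112, 144), (-108, 145), (-104, 143), (-100, 146), (-96, 142), (-92, 151)]
```

```bash
python3 -m inch '0 2.5 45 -0.007 0 0 0; 0 0 45 0 0 0 0; 0 0 33 0 0 0 0; 0 0 22 0 0 0 0; 0 0 0 0 0 0 -1; 0 0 0 0 0 0 -1; 0 0 0 0 0 0 -1; 0 0 0 0 0 0 -1; 0 0 0 0 0 0 -1' 60; python3 -m inch '0 0 0 0 0 0.155 -1; 0 0 0 0 0 0.155 -1; 0 0 0 0 0 0.155 -1; 0 0 0 0 0 0.155 -1; 0 0 0 0 0 0.155 -1; 0 0 0 0 0 0.155 -1; 0 0 0 0 0 0.15 -1; 0 0 0 0 0 0.1 -1; 0 0 0 0 0 0.05 -1; 0 0 0 0 0 0 -1; 0 0 0 0 0 0 -1'
python3 -c "
from h import *
go(yaw=np.pi+A-2.4); print(bot.state()['torque'])"
```

```text
time_s: 49.35
tool_pos: [433.4, 49.0, 79.1]
tcp_rot: [3.141, -0.0, 1.897]
contact_force: [-1.6, 4.4, -2.3]
width: 0.15
gripper_force: 60.0
time_s: 50.72
tool_pos: [433.2, 49.1, 79.1]
tcp_rot: [3.142, -0.0, 0.67]
contact_force: [-3.9, 4.6, 1.2]
width: 0.141
gripper_force: 61.0
at [433.2  49.1  79.1] rot [ 3.142 -0.     0.67 ]
 shift [0. 0. 0.]
 turn [ 0.    -0.    -0.025]  shift after [0. 0. 0.]
[0.96765092 0.7041878  0.80183609]
```

```bash
python3 -m inch '0 0 0 0 0 0.04 -1; 0 0 0 0 0 0 -1'; python3 -c "
from h import *
go(yaw=np.pi+A-2.4); print(bot.state()['torque'])"; python3 -m inch '0 0 0 0 0 -0.06 -1; 0 0 0 0 0 0 0; 0 0 0 0 0 0 0; 0 0 -45 0 0 0 0; 0 0 -50 0 0 -0.15 0; 0 0 -50 0 0 -0.17 0; 0 0 0 0 0 -0.17 0; 0 0 0 0 0 -0.17 0; 0 0 0 0 0 -0.17 0; 0 0 0 0 0 -0.17 0; 0 0 0 0 0 -0.17 0; 0 0 0 0 0 0 0'
python3 -c "
from h import *
print(theta(1)); go(637.9,139.5,225,1.895)"
```

```text
time_s: 50.98
tool_pos: [433.2, 49.1, 79.1]
tcp_rot: [3.141, 0.0, 0.632]
contact_force: [-3.9, 4.0, 0.2]
width: 0.147
gripper_force: 69.8
at [433.2  49.1  79.1] rot [3.141 0.    0.632]
 shift [0. 0. 0.]
 turn [ 0.     0.    -0.063]  shift after [0. 0. 0.]
[0.90478204 0.71529169 1.55918992]
time_s: 52.48
tool_pos: [433.6, 48.0, 223.9]
tcp_rot: [3.141, 0.0, 1.854]
contact_force: [0.3, -0.2, -0.5]
width: 0.498
gripper_force: 0.0
(np.float32(82.94396), np.float64(0.14), 4, -4)
at [433.5  48.  223.9] rot [3.141 0.    1.852]
 shift [ 31.2 221.7  -1. ]
 turn [ 0.     0.    -0.043]  shift after [ 21.6 222.8  -1.1]
```

```bash
python3 -m inch '0 0 0 0 0 -0.043 0; 5.4 55.5 0 0 0 0 0; 5.4 55.5 0 0 0 0 0; 5.4 55.5 0 0 0 0 0; 5.4 55.5 0 0 0 0 0; 0 0 0 0 0 0 0; 0 0 0 0 0 0 0; 0 0 0 0 0 0 0'
python3 look.py; python3 -c "
from h import *
go(637.9,139.5,79.5)"
```

```text
time_s: 53.52
tool_pos: [635.8, 139.9, 224.1]
tcp_rot: [-3.142, 0.001, 1.898]
contact_force: [-0.0, 0.2, 0.1]
width: 0.501
gripper_force: 0.0
(10, 193, 80, 42) 1173.0 slope -2.613 [[434.1  51.2  90. ]]
(309, 156, 19, 70) 1035.0 slope 0.019 [[635.8 140.2  90. ]]
(50, 57, 44, 77) 2115.5 slope 0.143 [[438.1 150.6  90. ]]
at [635.9 139.9 224.4] rot [3.141e+00 1.000e-03 1.898e+00]
 shift [ -0.9   1.7 144.9]
```

```bash
python3 -m inch '-1 1.5 45 0 0 0 0; 0 0 45 0 0 0 0; 0 0 33 0 0 0 0; 0 0 21 0 0 0 0; 0 0 0 0 0 0 -1; 0 0 0 0 0 0 -1; 0 0 0 0 0 0 -1; 0 0 0 0 0 0 -1; 0 0 0 0 0 0 -1' 60; python3 -m inch '0 0 0 0 0 0.155 -1; 0 0 0 0 0 0.155 -1; 0 0 0 0 0 0.155 -1; 0 0 0 0 0 0.155 -1; 0 0 0 0 0 0.155 -1; 0 0 0 0 0 0.155 -1; 0 0 0 0 0 0.15 -1; 0 0 0 0 0 0.1 -1; 0 0 0 0 0 0.07 -1; 0 0 0 0 0 0 -1; 0 0 0 0 0 0 -1'
python3 -c "
from h import *
go(yaw=np.pi+A-2.4); print(bot.state()['torque'])"
```

```text
time_s: 54.7
tool_pos: [638.1, 139.8, 80.9]
tcp_rot: [-3.142, 0.001, 1.9]
contact_force: [-5.7, -2.2, 4.6]
width: 0.143
gripper_force: 60.4
time_s: 56.08
tool_pos: [638.4, 139.6, 80.9]
tcp_rot: [3.14, -0.0, 0.652]
contact_force: [-3.3, -3.9, 4.2]
width: 0.146
gripper_force: 63.2
at [638.4 139.6  80.9] rot [ 3.14  -0.     0.652]
 shift [0. 0. 0.]
 turn [ 0.002 -0.    -0.043]  shift after [0. 0. 0.]
[-0.86271521  0.81100308  1.03773502]
```

T3 is at its stop, with a torque of 1.04 N m. I'll release it and go to T2.

```bash
python3 -m inch '0 0 0 0 0 -0.03 -1; 0 0 0 0 0 0 0; 0 0 0 0 0 0 0; 0 0 -45 0 0 0 0; 0 0 -50 0 0 -0.17 0; 0 0 -50 0 0 -0.17 0; 0 0 0 0 0 -0.17 0; 0 0 0 0 0 -0.17 0; 0 0 0 0 0 -0.17 0; 0 0 0 0 0 -0.17 0; 0 0 0 0 0 -0.17 0; 0 0 0 0 0 -0.025 0'
python3 -c "
from h import *
go(633.3,40.3,225,1.895)"
```

```text
time_s: 57.58
tool_pos: [638.5, 140.3, 224.9]
tcp_rot: [3.141, -0.0, 1.894]
contact_force: [-0.2, -0.3, -0.9]
width: 0.501
gripper_force: 0.0
at [638.5 140.3 224.9] rot [ 3.141 -0.     1.894]
 shift [-93.2 -36.7  -0.2]
 turn [ 0.001 -0.    -0.001]  shift after [-93.2 -36.8  -0.1]
```

```bash
python3 -m inch '-47 -18 0 0 0 0 0; -46 -18 0 0 0 0 0; 0 0 0 0 0 0 0; 0 0 0 0 0 0 0; 0 0 0 0 0 0 0'
python3 look.py; python3 -c "
from h import *
go(633.3,40.3,79)"
```

```text
time_s: 58.2
tool_pos: [633.7, 42.5, 224.7]
tcp_rot: [3.141, -0.001, 1.896]
contact_force: [0.2, 0.5, 0.4]
width: 0.504
gripper_force: 0.0
(304, 158, 20, 70) 1038.0 slope 0.084 [[630.8  40.2  90. ]]
(30, 78, 81, 42) 1554.5 slope -3.234 [[434.8  50.7  90. ]]
at [633.7  42.4 224.7] rot [ 3.141e+00 -1.000e-03  1.896e+00]
 shift [ -1.9  -1.1 145.7]
```

```bash
python3 -m inch '-2 -1 45 0 0 0 0; 0 0 45 0 0 0 0; 0 0 33 0 0 0 0; 0 0 22 0 0 0 0; 0 0 0 0 0 0 -1; 0 0 0 0 0 0 -1; 0 0 0 0 0 0 -1; 0 0 0 0 0 0 -1; 0 0 0 0 0 0 -1' 60; python3 -m inch '0 0 0 0 0 0.155 -1; 0 0 0 0 0 0.155 -1; 0 0 0 0 0 0.155 -1; 0 0 0 0 0 0.155 -1; 0 0 0 0 0 0.155 -1; 0 0 0 0 0 0.155 -1; 0 0 0 0 0 0.15 -1; 0 0 0 0 0 0.1 -1; 0 0 0 0 0 0.07 -1; 0 0 0 0 0 0 -1; 0 0 0 0 0 0 -1'
python3 -c "
from h import *
go(yaw=np.pi+A-2.4); print(bot.state()['torque'])"
```

```text
time_s: 59.38
tool_pos: [633.3, 39.1, 80.2]
tcp_rot: [3.141, -0.001, 1.895]
contact_force: [-3.5, 3.4, -2.3]
width: 0.151
gripper_force: 60.2
time_s: 60.75
tool_pos: [632.9, 39.2, 80.2]
tcp_rot: [-3.141, 0.0, 0.649]
contact_force: [-4.8, 3.9, 1.7]
width: 0.145
gripper_force: 64.3
at [632.9  39.2  80.2] rot [-3.141  0.     0.649]
 shift [0. 0. 0.]
 turn [-0.001  0.    -0.046]  shift after [0. 0. 0.]
[0.50505185 0.97527136 1.16263416]
```

T2 is at its stop. T4 is last.

```bash
python3 -m inch '0 0 0 0 0 -0.03 -1; 0 0 0 0 0 0 0; 0 0 0 0 0 0 0; 0 0 -45 0 0 0 0; 0 0 -50 0 0 -0.17 0; 0 0 -50 0 0 -0.17 0; 0 0 0 0 0 -0.17 0; 0 0 0 0 0 -0.17 0; 0 0 0 0 0 -0.17 0; 0 0 0 0 0 -0.17 0; 0 0 0 0 0 -0.17 0; 0 0 0 0 0 -0.025 0'
python3 -c "
from h import *
go(437.9,149.5,225,1.895)"
```

```text
time_s: 62.25
tool_pos: [633.8, 37.6, 225.1]
tcp_rot: [3.141, 0.0, 1.889]
contact_force: [0.6, 0.4, -0.0]
width: 0.495
gripper_force: 0.0
at [633.8  37.6 225.1] rot [3.141 0.    1.889]
 shift [ 167.6 -151.1   -0.2]
 turn [ 0.001  0.    -0.006]  shift after [ 1.685e+02 -1.501e+02  1.000e-01]
```

```bash
python3 -m inch '34 -30 0 0 0 0 0; 34 -30 0 0 0 0 0; 34 -30 0 0 0 0 0; 33 -30 0 0 0 0 0; 33 -31 0 0 0 0 0; 0 0 0 0 0 0 0; 0 0 0 0 0 0 0; 0 0 0 0 0 0 0'
python3 look.py; python3 -c "
from h import *
go(437.9,149.5,79)"
```

```text
time_s: 63.25
tool_pos: [438.4, 149.8, 224.8]
tcp_rot: [3.141, 0.0, 1.887]
contact_force: [0.0, 0.0, 0.3]
width: 0.502
gripper_force: 0.0
(305, 155, 21, 71) 1042.0 slope 0.089 [[436.  149.7  90. ]]
at [438.2 149.8 224.6] rot [3.142 0.    1.887]
 shift [ -0.2  -0.4 145.6]
```

```bash
python3 -m inch '0 0 45 0 0 0 0; 0 0 45 0 0 0 0; 0 0 33 0 0 0 0; 0 0 22 0 0 0 0; 0 0 0 0 0 0 -1; 0 0 0 0 0 0 -1; 0 0 0 0 0 0 -1; 0 0 0 0 0 0 -1; 0 0 0 0 0 0 -1' 60; python3 -m inch '0 0 0 0 0 0.155 -1; 0 0 0 0 0 0.155 -1; 0 0 0 0 0 0.155 -1; 0 0 0 0 0 0.155 -1; 0 0 0 0 0 0.155 -1; 0 0 0 0 0 0.155 -1; 0 0 0 0 0 0.15 -1; 0 0 0 0 0 0.1 -1; 0 0 0 0 0 0.06 -1; 0 0 0 0 0 0 -1; 0 0 0 0 0 0 -1'
python3 -c "
from h import *
go(yaw=np.pi+A-2.4); print(bot.state()['torque'])"
```

```text
time_s: 64.42
tool_pos: [437.8, 150.3, 80.0]
tcp_rot: [3.141, 0.0, 1.89]
contact_force: [3.8, -1.0, -8.8]
width: 0.149
gripper_force: 59.9
time_s: 65.8
tool_pos: [439.0, 150.0, 80.1]
tcp_rot: [3.139, -0.002, 0.652]
contact_force: [7.6, -4.0, -12.6]
width: 0.149
gripper_force: 62.8
at [439.  150.   80.1] rot [ 3.139e+00 -2.000e-03  6.520e-01]
 shift [0. 0. 0.]
 turn [ 0.003 -0.002 -0.044]  shift after [0. 0. 0.]
[-0.80913897 -1.67719174  1.0095414 ]
```

```bash
python3 -m inch '0 0 0 0 0 -0.03 -1; 0 0 0 0 0 0 0; 0 0 0 0 0 0 0; 0 0 -45 0 0 0 0; 0 0 -50 0 0 -0.17 0; 0 0 -60 0 0 -0.17 0; 0 0 -35 0 0 -0.17 0; 0 0 0 0 0 -0.17 0; 0 0 0 0 0 -0.17 0; 0 0 0 0 0 0 0'
python3 -c "
from h import *
go(537.9,1,269,1.531)"
```

```text
time_s: 67.05
tool_pos: [437.0, 150.7, 270.1]
tcp_rot: [3.141, -0.001, 1.529]
contact_force: [-0.3, -0.5, 0.5]
width: 0.501
gripper_force: 0.0
at [437.  150.7 270.1] rot [ 3.141e+00 -1.000e-03  1.529e+00]
 shift [-145.3  107.1    1.1]
 turn [ 0.    -0.001 -0.002]  shift after [-145.6  106.7    1.1]
```

```bash
python3 -m inch '-48 36 0 0 0 0 0; -48 36 0 0 0 0 0; -49 35 0 0 0 0 0; 0 0 0 0 0 0 0; 0 0 0 0 0 0 0; 0 0 0 0 0 0 0'
python3 - <<'E'
from h import *
im,C=snap("wrist","w10"); g=cv2.cvtColor(im,cv2.COLOR_BGR2GRAY); hs=cv2.cvtColor(im,cv2.COLOR_BGR2HSV)
TP=np.array([535.5,93.4])
for k in AX:
    o=MP@AX[k]+TP; print(k,"axis px",proj(C,[np.r_[o,97]]).round(0),end=' ')
    # dot predicted for several theta: report local brightness on the circle
    ths=np.arange(1.8,2.8,.05); q=proj(C,[np.r_[o+17.5*np.array([np.cos(A-t),np.sin(A-t)]),97] for t in ths]).round().astype(int)
    print([(round(t,2),int(g[v,u])) for t,(u,v) in zip(ths,q) if 0<=v<400 and 0<=u<640])
    r=[]
m=((hs[...,1]>60)&(hs[...,2]>60)).astype(np.uint8)
for x0,x1 in ((225,295),(330,395)):
    s=m[148:225,x0:x1]; 
    for c in cv2.findContours(s,0,2,offset=(x0,148))[0]:
        if cv2.contourArea(c)>500:
            r=cv2.boundingRect(c); b=[(r[0],r[1]+r[3]),(r[0]+r[2],r[1]+r[3])]; print(r,((ray(C,b,34)[:,:2]-TP)@MP).round(1).tolist())
E
```

```text
time_s: 67.8
tool_pos: [537.8, 2.8, 269.7]
tcp_rot: [-3.141, -0.001, 1.531]
contact_force: [-0.4, 0.4, 0.9]
width: 0.498
gripper_force: 0.0
1 axis px [[197. 134.]] [(np.float64(1.8), 183), (np.float64(1.85), 189), (np.float64(1.9), 173), (np.float64(1.95), 131), (np.float64(2.0), 131), (np.float64(2.05), 28), (np.float64(2.1), 4), (np.float64(2.15), 11), (np.float64(2.2), 16), (np.float64(2.25), 19), (np.float64(2.3), 75), (np.float64(2.35), 160), (np.float64(2.4), 169), (np.float64(2.45), 199), (np.float64(2.5), 207), (np.float64(2.55), 207), (np.float64(2.6), 212), (np.float64(2.65), 197), (np.float64(2.7), 133), (np.float64(2.75), 52)]
2 axis px [[426. 136.]] [(np.float64(1.8), 121), (np.float64(1.85), 129), (np.float64(1.9), 135), (np.float64(1.95), 134), (np.float64(2.0), 132), (np.float64(2.05), 137), (np.float64(2.1), 115), (np.float64(2.15), 115), (np.float64(2.2), 36), (np.float64(2.25), 75), (np.float64(2.3), 161), (np.float64(2.35), 199), (np.float64(2.4), 223), (np.float64(2.45), 219), (np.float64(2.5), 225), (np.float64(2.55), 229), (np.float64(2.6), 205), (np.float64(2.
[... 469 characters left out ...]
np.float64(2.6), 240), (np.float64(2.65), 211), (np.float64(2.7), 121), (np.float64(2.75), 49)]
4 axis px [[186.   7.]] [(np.float64(1.8), 7), (np.float64(1.85), 15), (np.float64(1.9), 9), (np.float64(1.95), 14), (np.float64(2.0), 4), (np.float64(2.05), 9), (np.float64(2.1), 20), (np.float64(2.15), 13), (np.float64(2.2), 22), (np.float64(2.25), 26), (np.float64(2.3), 85), (np.float64(2.35), 109), (np.float64(2.4), 207), (np.float64(2.45), 213), (np.float64(2.5), 210), (np.float64(2.55), 213), (np.float64(2.6), 219), (np.float64(2.65), 219), (np.float64(2.7), 151), (np.float64(2.75), 53)]
(243, 148, 33, 59) [[-76.9, -135.3], [-40.2, -135.0]]
(347, 148, 32, 60) [[38.6, -135.6], [74.2, -135.4]]
```

```bash
python3 -c "
from rig import bot
print(bot.close_job())"
```

```text
the job is handed in; nothing more can be done
None
```

I found two pine bars and pushed both home on the stop in the two outer lanes. I then tightened all four T-handles crosswise (T1, T3, T2, T4), first to half way and then to their hard stops. Just before I handed the job in at about 68 s, both bars and all the handles still measured in place; the bottle, can and tape were never handled.

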